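# Make up two optics kits on the microscope bench

## Robot

A 7-joint arm with a two-finger parallel gripper is mounted at the origin on the work surface. World frame = base frame: x ahead of the robot, y to its left, z up, the work surface at z = 0. Lengths are in mm, angles in rad, forces in N, time in s.
With the tool pointing down it reaches from about 350 to 900 mm from the base axis. Payload 19.9 kg.
Tool frame: the origin (TCP) lies between the finger pads; the fingertips stand 22 mm ahead of it and the grasp point (between the pads) lies 3 mm ahead of it; y points along the fingers, z is the direction in which the jaws open and shut, and the axes are right-handed (so a half turn about y gives the same grasp; the last joint's range is limited). The gripper opens to 94 mm and grips with 3 to 60 N. Pads are 16 mm wide; open, the fingers measure 119 mm over their backs; the gripper's body (75 mm by 177 mm) begins 78 mm behind the grasp point.
Start: joints at [1.103, 0.417, -0.01, 1.614, 0.005, 1.111, -0.053], TCP at [258.147, -569.174, 201.025] pointing down, gripper open.
Joint ranges: [-2.81, 2.81], [-0.39, 2.02], [-1.27, 1.25], [0.06, 2.57], [-1.19, 4.33], [0.19, 2], [-2.82, 2.82]. Speed limits (rad/s): [1.89, 1.89, 2.39, 2.39, 3.01, 3.01, 3.01].

## Interface

Orientations are given as a unit quaternion [w, x, y, z].
In Python, from station import telemetry, cams, ticket, trace gives the robot as it stands.
- The arm moves only by the tool step_arm, never from a script. Its argument "deltas" is a list of rows, each an object of numbers: "x", "y", "z": the shift along the world's x, y, z as a fraction of full scale; "rx", "ry", "rz": the turn, a rotation vector about the world's x, y, z as a fraction of full scale. In form: [{"x": .., "y": .., "z": .., "rx": .., "ry": .., "rz": ..}, ...]. A call has 1 to 10 rows; each row is the pose to reach, as a shift and turn from the pose commanded when the call began; what a row does not reach only later rows make up. Full scale, the value 1, is 10 cm for a shift and 0.5 rad for a turn. A row lasts 1/8 s, in which the tool goes at most 62.5 mm and 10.7 degrees, less where a joint would pass 70% of its speed; a pose out of reach is approached as far as the arm can. A call with a number of a shift or a turn outside -1 to 1 is refused whole. A call with a gripper value outside its range is refused whole. "fingers" is the closure, from -1 (fully open) to 1 (shut), set as the call begins (left out, the last holds). The fingers move at their own pace and stop on an object; "newtons" is the grip in N (left out, the last holds). Time passes only in rows, so rows that repeat a pose let the fingers close. It gives the time, the measured TCP pose, the force and the opening at its end, in the units of the state.
- telemetry.state(): the state, without advancing time (a new reading comes with each control period).
- cams.grab_frame(name): name is "scene" or "top" or "wrist"; returns a dict with "pixels" (480x640x3 uint8, red, green, blue), "depth" (480x640 float32, mm along the optical axis (not along the pixel's ray), 0 where there is no reading), "mtx" (3x3 intrinsics, pixels), "rvec" (rotation vector, rad) and "tvec" (3), from world to camera coordinates, as OpenCV has them; the wrist camera has in their place "mount" (4x4, takes a point from camera to tool coordinates, whose origin is the TCP and whose axes are the tool frame's). Camera axes: x right, y down, z forward; pixel columns grow to the right and rows downward; lengths in mm; the calibration is good to about 2 mm. A picture is of the moment at which its call begins: read the wrist's pose just before it.
- ticket.close_job(): hands the job in, once; it reports no verdict.
Trained networks look in a picture, given as the dict that the camera call returned (one of the last four; its "shot" number tells which), for a name from the list of things; names that differ only in an ending like _2 or _b are one class to them, and where a whole thing is asked for, a point or a joint stands for the part that bears it (a point fixed in the world has none). Each returns a list of dicts, best first, with "confidence" (0 to 1); they miss things now and then, are a little off and sometimes report something else, mostly with a low value. They report only what shows in the picture. A call takes as long as a camera call. They do not tell look-alikes from the thing itself.
- trace(picture, query): "region" (480x640 bool, what is visible of it) and "box" ([left, top, right, bottom] in pixels, round what is visible of it).
The state is a dict: "time_s": time; "joints": joint angles; "qd": joint speeds; "effort": joint torques, N m; "tcp_pos": TCP position; "tool_rot": TCP orientation; "ft_force": force on the tool from outside, world axes, zero at the start; "ft_torque": the same for the moment, N m; "gripper_width": finger opening in mm.
Only numpy, scipy, OpenCV 4.12 (cv2) and the standard library are available. Lean on these libraries where they do the work, as an engineer would, in place of code of your own. Each camera call takes 0.05 s, during which the arm holds its last target. There are 200 camera calls.

## Task

Make up the two optics kits from the stock on the bench. In the three-pocket tray put the steel pillar post in the pocket next to the grip tab, the lens tube in the middle pocket and the mirror mount in the pocket farthest from the tab; in the two-pocket tray put the post holder in the pocket next to the tab and the angle bracket in the other one. Each part must end standing the same way up as now, flat on the floor of its pocket and let go, with the jar and the screwdriver left where they are.

Things in the scene. Friction and masses are not known exactly. Their poses are not given: they have to be found in the camera images.
- tray3: Longer blue kit tray, fixed: three 60 x 60 mm pockets in a row along its x, a flat grip tab (24 x 34 x 6 mm, grey patch) on its -x end. 196 x 68 mm without tab; floor 4 mm thick; outer walls and dividers 4 mm thick, tops 12 mm above the bench. Origin: centre of its underside (without tab), z up. Pocket centres: x = -64 (next to the tab), 0, +64 mm (farthest), y = 0.
- tray2: Shorter blue kit tray, fixed: two 60 x 60 mm pockets in a row along its x, a flat grip tab (24 x 34 x 6 mm, grey patch) on its -x end. 132 x 68 mm without tab; floor 4 mm thick; walls and divider 4 mm thick, tops 12 mm above the bench. Origin: centre of its underside (without tab), z up. Pocket centres: x = -32 (next to the tab) and +32 mm, y = 0.
- pillar: Pillar post of bare bright steel, standing: round shaft 22 mm in diameter on a round foot 36 mm in diameter and 6 mm high; 56 mm tall overall, about 0.2 kg. Origin: centre of its underside, z up. Round: its yaw does not matter.
- holder: Post holder, black, standing: round upright tube, 30 mm outer diameter, 45 mm tall, open 13 mm bore in the top, 70 g. A steel thumbscrew stands out of its side along +x at 35 mm height, to 26 mm from the tube's axis (knob 11 mm in diameter). Origin: centre of its underside, z up. Best gripped along its y axis, clear of the screw.
- lens: Lens tube, black, standing on its end like a short wide ring with a lens in it: 40 mm in outer diameter, 28 mm tall, about 60 g. Origin: centre of its underside, z up. Round: its yaw does not matter.
- mirror: Mirror mount, black, standing: foot 34 (x) x 40 (y) x 6 mm, on it upright plates 40 mm wide (y) from x = -17 to +6 mm, up to 46 mm height; round mirror on the -x face; two steel knobs behind reach x = +18 mm (y = +13, 38 high; y = -13, 15 high). 0.13 kg. Origin: centre of its underside, z up. Grip across its 40 mm width (along y), best at x = -6 mm.
- bracket: Angle bracket, dark bare steel, L-shaped, standing on its flat foot: foot 40 (x) x 32 (y) x 8 mm, upright plate 8 mm thick and 32 mm wide on the -x end of the foot (its middle plane at x = -16 mm), 44 mm tall, about 0.10 kg. Origin: centre of its foot's underside, z up. Can be gripped through the thickness of the upright plate.
- jar: Bystander, not part of any kit: small clear round jar with a white cap, 42 mm in diameter, 45 mm tall, standing among the stock. Leave it where it is. Origin: centre of its underside.
- driver: Bystander: screwdriver, 170 mm long, lying on the bench beyond the stock, its length along its x axis, handle to -x. Leave it where it is. Origin: on its underside, about the middle of its length.
Things that resemble listed ones, but are neither listed nor needed, are in the scene too. What is shaped like the pillar but purple is not meant.

How it is judged:
By the outcome, as a careful person would: the job done as asked, in the order asked, and still so for the second after the job is handed in, with the robot touching nothing.
It also fails if it takes over 112 s, if anything falls off the work surface, if the arm or the gripper's body presses on something with over 40 N, if the wrist force passes 120 N, or if a joint passes its speed limit or range.

## Working session

There is one attempt and no reset: what is moved stays moved. The work goes in short steps, Python scripts to look and compute and a tool call to move; the robot and the scene stay as the last step left them, time stands still between calls to the robot, and variables do not carry over. Pictures are saved under pics/ and viewed, about 12 in all and at most 16, crops included, and the job is handed in when it is done.

Besides the shell and the picture viewer there is one more tool, called after ">>>" as name(argument=value, ...), one argument or row to a line, values as JSON. step_arm: Moves the arm, as the interface text tells. Shift numbers are shares of 10 cm and turn numbers shares of 0.5 rad, none past 1 either way. Its arguments: {"type":"object","properties":{"deltas":{"type":"array"},"fingers":{"type":"number"},"newtons":{"type":"number"}},"required":["deltas"]}

```bash
ls; mkdir -p pics
cat > h.py <<'E'
import numpy as np, cv2
from station import telemetry, cams, ticket, trace
from scipy.spatial.transform import Rotation as R
def grab(n):
    s=telemetry.state(); f=cams.grab_frame(n)
    if n=="wrist":
        q=s["tool_rot"]; T=np.eye(4); T[:3,:3]=R.from_quat([q[1],q[2],q[3],q[0]]).as_matrix(); T[:3,3]=s["tcp_pos"]
        f["T"]=T@np.array(f["mount"])
    else:
        T=np.eye(4); T[:3,:3]=cv2.Rodrigues(np.array(f["rvec"],float))[0]; T[:3,3]=np.ravel(f["tvec"]); f["T"]=np.linalg.inv(T)
    return f
def cloud(f):
    K=np.array(f["mtx"]); v,u=np.mgrid[:480,:640]; d=f["depth"]
    P=np.stack([(u-K[0,2])/K[0,0]*d,(v-K[1,2])/K[1,1]*d,d],-1)
    W=P@f["T"][:3,:3].T+f["T"][:3,3]; W[d==0]=np.nan
    return W
def save(f,name,crop=None,s=1):
    im=cv2.cvtColor(f["pixels"],cv2.COLOR_RGB2BGR)
    if crop: l,t,r,b=crop; im=im[t:b,l:r]
    cv2.imwrite("pics/"+name,cv2.resize(im,None,fx=s,fy=s,interpolation=cv2.INTER_CUBIC))
E
python3 - <<'E'
from h import *
print(telemetry.state())
for n in ["scene","top"]:
    f=grab(n); W=cloud(f); save(f,n+".png"); print(n,f["T"].round(2).tolist())
    for q in ["tray3","tray2","pillar","holder","lens","mirror","bracket","jar","driver"]:
        for r in trace(f,q)[:3]:
            P=W[r["region"]]; P=P[~np.isnan(P[:,0])]
            if len(P): print(q,round(r["confidence"],2),np.array(r["box"]).round().tolist(),P.min(0).round(),P.max(0).round(),np.median(P,0).round())
E
```

```text
pics
{'time_s': 0.0, 'joints': array([ 1.10351299,  0.41795422, -0.01034778,  1.61420309,  0.00470669,
        1.11070906, -0.05296242]), 'qd': array([ 0.00241984, -0.00014619,  0.00110733, -0.00221939, -0.00055565,
        0.00224172,  0.00087969]), 'effort': array([-1.05115592e-03, -8.51247454e+01,  6.38420340e-01, -4.25987399e+01,
       -4.87492606e-02,  1.85340870e-02,  2.08263418e-05]), 'tcp_pos': array([ 257.98956866, -568.82525196,  200.4252726 ]), 'tool_rot': array([ 0.14931253, -0.14955468,  0.69156118, -0.69071144]), 'ft_force': array([ 0.09206522, -0.16746893,  0.38225626]), 'ft_torque': array([-0.04081862,  0.00087935,  0.06458506]), 'gripper_width': 93.83543976210846}
scene [[0.84, 0.32, -0.44, 982.86], [0.55, -0.5, 0.67, -570.7], [-0.0, -0.8, -0.6, 545.44], [0.0, 0.0, 0.0, 1.0]]
tray3 0.82 [324.0, 170.0, 404.0, 202.0] [457. 216.  -1.] [616. 320.  16.] [543. 261.   6.]
tray3 0.69 [88.0, 313.0, 250.0, 371.0] [ 438. -366.   -2.] [ 632. -179.   16.] [ 532. -278.    5.]
tray2 0.82 [324.0, 170.0, 404.0, 202.0] [457. 216.  -1.] [616. 320.  16.] [543. 261.   6.]
tray2 0.69 [88
[... 1557 characters left out ...]
516. -141.   -3.] [ 551. -106.   59.] [ 530. -119.   23.]
pillar 0.85 [351.0, 372.0, 374.0, 395.0] [394. -86.  -1.] [428. -51.  58.] [412. -66.  12.]
holder 0.78 [357.0, 260.0, 377.0, 279.0] [580. -70.  -1.] [616. -34.  47.] [594. -50.  42.]
lens 0.91 [284.0, 251.0, 302.0, 275.0] [577.  50.  -3.] [616.  89.  31.] [596.  69.  19.]
mirror 0.61 [365.0, 201.0, 386.0, 232.0] [671. -83.  -3.] [725. -45.  48.] [688. -62.  39.]
bracket 0.93 [286.0, 308.0, 313.0, 339.0] [470.  30.  -2.] [512.  64.  46.] [493.  47.   7.]
jar 0.62 [299.0, 196.0, 320.0, 223.0] [669.  35.  -2.] [708.  76.  47.] [683.  55.  43.]
driver 0.69 [312.0, 147.0, 409.0, 166.0] [ 783. -109.   -3.] [831.  57.  27.] [801. -56.  20.]
```

Run:
```python
import cv2
t=cv2.imread("pics/top.png")[130:410,140:560]; cv2.imwrite("pics/topc.png",cv2.resize(t,None,fx=1.9,fy=1.9,interpolation=cv2.INTER_CUBIC))
t=cv2.imread("pics/scene.png")[160:380,80:450]; cv2.imwrite("pics/scenec.png",cv2.resize(t,None,fx=2.1,fy=2.1,interpolation=cv2.INTER_CUBIC))
```

```text
(no output)
```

View pics/topc.png

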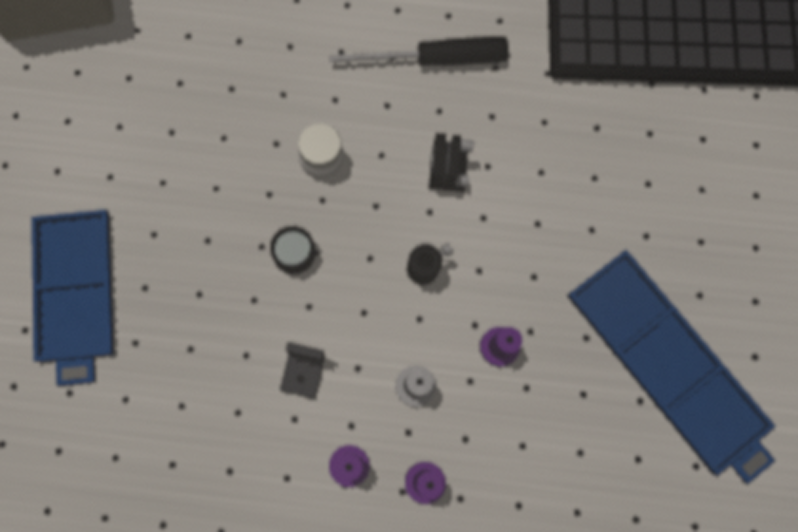

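View pics/scenec.png

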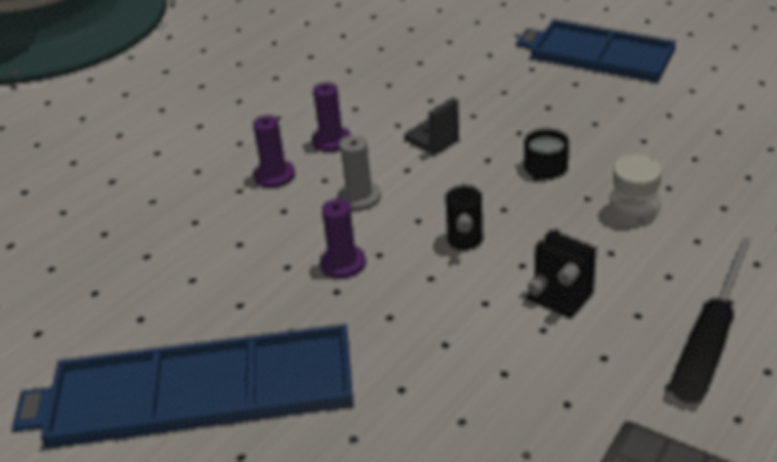

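Top view: the steel pillar is the grey one at full-image (359,333). The purple look-alikes are at (402,312), (324,375) and (363,384). tray3 is at the right (490,320) and tray2 at the left (177,285). The holder, lens, mirror, bracket and jar are each unique. Next I measure poses and check the pillar with a close crop.

```bash
cat > m.py <<'E'
from h import *
def circ(P):
    A=np.c_[2*P[:,:2],np.ones(len(P))]; s=np.linalg.lstsq(A,(P[:,:2]**2).sum(1),rcond=None)[0]; return s[:2],np.sqrt(s[2]+s[:2]@s[:2])
def near(W,c,r,z0,z1):
    P=W.reshape(-1,3); P=P[~np.isnan(P[:,0])]; return P[(np.hypot(P[:,0]-c[0],P[:,1]-c[1])<r)&(P[:,2]>z0)&(P[:,2]<z1)]
def rect(P):
    c,s,a=cv2.minAreaRect(P[:,:2].astype(np.float32)); 
    if s[0]<s[1]: s=s[::-1]; a+=90
    return np.round(c,1),np.round(s,1),round((a+90)%180-90,1)  # long-axis angle deg
E
python3 - <<'E'
from m import *
s=telemetry.state(); q=s["tool_rot"]; M=R.from_quat([q[1],q[2],q[3],q[0]]).as_matrix(); print("tool axes cols\n",M.round(3), "jaw yaw",np.degrees(np.arctan2(M[1,2],M[0,2])))
F=[grab("top"),grab("scene")]; save(F[0],"pil.png",(320,290,430,400),5)
for f in F:
    W=cloud(f); print("-----")
    for n,c,r,z0,z1 in [("pillar",(490,-52),20,50,62),("lens",(596,69),28,25,34),("holder",(597,-50),24,40,50),("holderall",(597,-52),34,20,50),("mirrortop",(697,-64),35,40,50),("mirrorall",(697,-64),35,3.5,50),("brtop",(493,47),35,30,50),("brall",(493,47),35,4,50),("jar",(688,55),25,40,50),("purpleA",(533,-124),20,50,62),("purpleB",(411,-68),20,50,62),("purpleC",(425,0),45,50,62)]:
        P=near(W,c,r,z0,z1)
        if len(P)>5: print(n,len(P),P.mean(0).round(1),rect(P))
    for n,q,i in [("tray3",None,(532,-278)),("tray2",None,(537,262))]:
        P=near(W,i,130,8,18); print(n,rect(P))
        for r in trace(f,"tray3"):
            a=W[r["region"]]; a=a[~np.isnan(a[:,0])]; 
            if len(a) and np.hypot(*(np.median(a,0)[:2]-i))<30: print("  traced",rect(a[a[:,2]>8.5]),len(a))
E
```

```text
tool axes cols
 [[-0.911 -0.     0.413]
 [-0.413  0.    -0.911]
 [ 0.    -1.    -0.   ]] jaw yaw -65.60549133810068
-----
pillar 156 [490.5 -52.3  54.7] (array([490.8, -52.3]), array([20.5, 20.1]), -84.3)
lens 124 [596.8  69.9  26.8] (array([596.8,  69.9]), array([38.5, 37.2]), 6.8)
holder 207 [595.1 -48.6  43.3] (array([595.7, -51.2]), array([34.6, 28.8]), -86.8)
holderall 301 [595.3 -50.2  40. ] (array([599.3, -50.8]), array([39.1, 29.2]), -30.9)
mirrortop 285 [692.7 -59.   44.2] (array([691.8, -62.2]), array([41.1, 33.6]), -2.5)
mirrorall 548 [688.6 -61.6  33.4] (array([692. , -63.2]), array([41.3, 36.5]), -0.1)
brtop 112 [506.2  45.8  42. ] (array([506.6,  45.9]), array([31.5,  8.1]), 83.7)
brall 500 [492.   47.5  15.2] (array([490.8,  48. ]), array([40.1, 32.1]), -6.6)
jar 374 [689.5  55.7  43.6] (array([689.7,  56.2]), array([37.3, 35.7]), 7.3)
purpleA 157 [ 533.1 -122.9   54.6] (array([ 533.5, -123. ]), array([20.9, 20.8]), -85.6)
purpleB 171 [410.2 -68.2  54.5] (array([410.3, -68.2]), array([21.1, 20.9]), -59.3)
purpleC 163 [416.7  -2.1  54.7] (array([416.8,  -1.8]), array([2
[... 833 characters left out ...]
), array([34.4, 12.1]), 85.0)
brall 416 [501.9  42.4  22.5] (array([496.5,  46.8]), array([53.8, 34.6]), -8.7)
jar 289 [691.5  52.7  45. ] (array([690.6,  54.7]), array([37.3, 37.1]), -30.9)
purpleA 146 [ 534.7 -125.5   55.5] (array([ 533.5, -123.7]), array([23.3, 21.3]), -51.8)
purpleB 110 [411.6 -70.3  55.7] (array([410. , -68.9]), array([23.3, 22.4]), 2.2)
purpleC 97 [418.6  -4.6  55.4] (array([416.7,  -3.2]), array([21.3, 20.8]), -65.3)
tray3 (array([ 530.5, -278.5]), array([216.2,  72.4]), 43.1)
  traced (array([ 530.5, -278.5]), array([216.2,  72.4]), 43.1) 6437
tray2 (array([535.2, 261.4]), array([152.4,  74.5]), 11.2)
  traced (array([535.2, 261.4]), array([152.4,  74.5]), 11.2) 1433
```

View pics/pil.png

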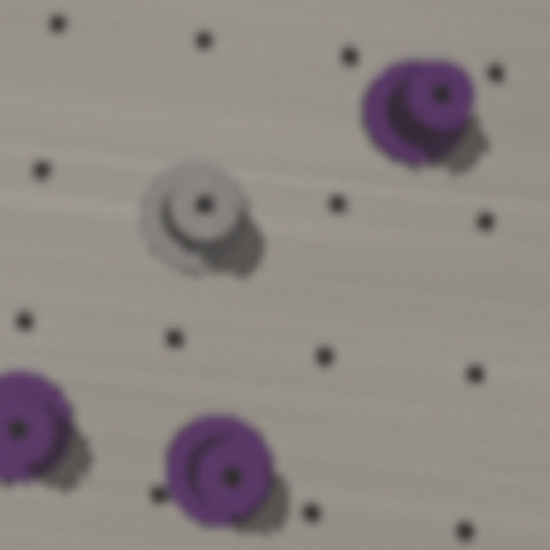

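The grey pillar is confirmed as the bare steel one. Now I go above it, turning the jaws to align with tray3's y axis.

>>> step_arm(
  deltas=[
    {"x": 0.2,"y": 0.43,"rz": 0.33},
    {"x": 0.388,"y": 0.86,"rz": 0.66},
  ],
  fingers=-1,
)

```text
validation failed for argument at $.de...
```

>>> step_arm(
  deltas=[
    {"x": 0.2,"y": 0.43},
    {"x": 0.388,"y": 0.86},
  ],
)

```text
validation failed for argument at $.de...
```

Run:
```python
from m import *
f=grab("wrist"); print(np.array(f["mount"]).round(3).tolist(),f["T"].round(2).tolist()); save(f,"w1.png")
W=cloud(f)
for r in trace(f,"tray3")[:2]:
    a=W[r["region"]]; a=a[~np.isnan(a[:,0])]; print(r["confidence"],r["box"],a.min(0),a.max(0),rect(a[a[:,2]>8.5]),rect(a))
```

```text
[[-0.001, 0.965, 0.263, -75.709], [-0.0, -0.263, 0.965, -183.179], [1.0, 0.001, 0.001, 0.811], [0.0, 0.0, 0.0, 1.0]] [[0.41, -0.88, -0.24, 327.45], [-0.91, -0.4, -0.11, -538.65], [0.0, 0.26, -0.96, 384.19], [0.0, 0.0, 0.0, 1.0]]
```

View pics/w1.png

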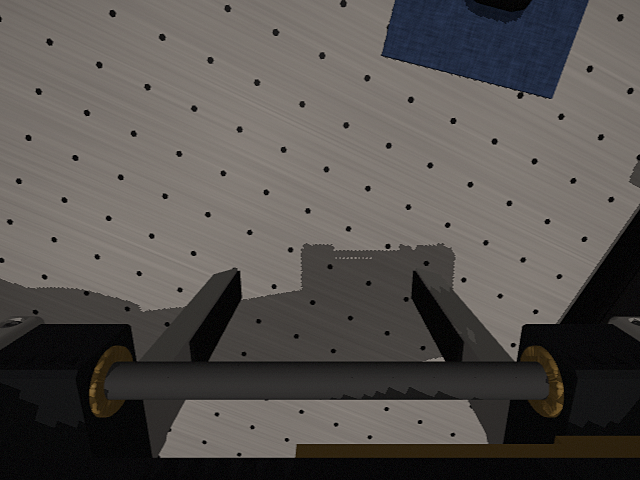

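The wrist picture shows only bench, a blue mat at the upper right (490,50), and the open fingers at (240,270) and (415,270). The move was refused, so I'll supply all six keys in each row.

>>> step_arm(
  deltas=[
    {"x": 0.2,"y": 0.43,"z": 0,"rx": 0,"ry": 0,"rz": 0.33},
    {"x": 0.388,"y": 0.86,"z": 0,"rx": 0,"ry": 0,"rz": 0.66},
  ],
  fingers=-1,
)

```text
time_s: 1.65
tcp_pos: [297.3, -482.1, 200.9]
tool_rot: [0.262, -0.263, 0.657, -0.657]
ft_force: [0.3, -1.0, 0.2]
gripper_width: 93.8
```

>>> step_arm(
  deltas=[
    {"x": 0.2,"y": 0.43,"z": 0,"rx": 0,"ry": 0,"rz": 0},
    {"x": 0.388,"y": 0.86,"z": 0,"rx": 0,"ry": 0,"rz": 0},
  ],
)

```text
time_s: 1.9
tcp_pos: [336.2, -395.8, 201.2]
tool_rot: [-0.261, 0.261, -0.657, 0.657]
ft_force: [0.9, -0.7, 0.3]
gripper_width: 93.9
```

>>> step_arm(
  deltas=[
    {"x": 0.2,"y": 0.43,"z": 0,"rx": 0,"ry": 0,"rz": 0},
    {"x": 0.388,"y": 0.86,"z": 0,"rx": 0,"ry": 0,"rz": 0},
  ],
)

```text
time_s: 2.15
tcp_pos: [375.1, -309.8, 201.2]
tool_rot: [-0.261, 0.261, -0.657, 0.657]
ft_force: [1.7, 0.3, -0.2]
gripper_width: 94.0
```

>>> step_arm(
  deltas=[
    {"x": 0.2,"y": 0.43,"z": 0,"rx": 0,"ry": 0,"rz": 0},
    {"x": 0.388,"y": 0.86,"z": 0,"rx": 0,"ry": 0,"rz": 0},
  ],
)

```text
time_s: 2.4
tcp_pos: [413.9, -223.8, 201.3]
tool_rot: [-0.261, 0.261, -0.657, 0.657]
ft_force: [0.5, -0.1, -0.5]
gripper_width: 94.1
```

>>> step_arm(
  deltas=[
    {"x": 0.2,"y": 0.43,"z": 0,"rx": 0,"ry": 0,"rz": 0},
    {"x": 0.388,"y": 0.86,"z": 0,"rx": 0,"ry": 0,"rz": 0},
  ],
)

```text
time_s: 2.65
tcp_pos: [452.7, -137.8, 201.3]
tool_rot: [-0.261, 0.261, -0.657, 0.657]
ft_force: [1.9, -0.2, 0.0]
gripper_width: 94.1
```

>>> step_arm(
  deltas=[
    {"x": 0.2,"y": 0.43,"z": 0,"rx": 0,"ry": 0,"rz": 0},
    {"x": 0.388,"y": 0.86,"z": 0,"rx": 0,"ry": 0,"rz": 0},
    {"x": 0.388,"y": 0.86,"z": 0,"rx": 0,"ry": 0,"rz": 0},
  ],
)

```text
time_s: 3.02
tcp_pos: [491.8, -49.9, 201.1]
tool_rot: [0.263, -0.262, 0.657, -0.656]
ft_force: [0.3, -0.4, -0.2]
gripper_width: 94.0
```

```bash
cat >> m.py <<'E'
def jaw():
    s=telemetry.state(); q=s["tool_rot"]; M=R.from_quat([q[1],q[2],q[3],q[0]]).as_matrix()
    return s["tcp_pos"].round(1),round(np.degrees(np.arctan2(M[1,2],M[0,2])),1),M[:,1].round(3)
E
python3 - <<'E'
from m import *
print(jaw(),telemetry.state()["joints"].round(2))
f=grab("wrist"); save(f,"w2.png"); W=cloud(f)
for n,c,r,z0,z1 in [("pillar",(490,-52),20,50,62),("lens",(596,69),28,25,34),("holder",(597,-50),24,40,50),("holderall",(597,-52),34,20,50),("mirrortop",(697,-64),35,40,50),("mirrorall",(697,-64),35,3.5,50),("brtop",(493,47),35,30,50),("brall",(493,47),35,4,50)]:
        P=near(W,c,r,z0,z1)
        if len(P)>5: print(n,len(P),P.mean(0).round(1),rect(P))
E
```

```text
(array([491.8, -49.9, 201.1]), np.float64(-46.4), array([ 0.   ,  0.001, -1.   ])) [ 0.43  0.21 -0.44  1.92  0.1   1.04 -0.86]
pillar 408 [490.9 -53.4  55.4] (array([490.8, -53.6]), array([21.2, 20.3]), 42.9)
lens 594 [597.5  68.6  27.3] (array([597.1,  68.3]), array([39.1, 38.9]), 13.9)
holder 677 [595.3 -49.6  44.2] (array([595.4, -53. ]), array([36.1, 29.2]), -86.6)
holderall 934 [596.1 -51.   41.2] (array([596.2, -54.7]), array([39.8, 29. ]), -77.2)
mirrortop 1278 [692.7 -60.4  44.8] (array([691.6, -64.4]), array([40.7, 35.6]), -1.0)
mirrorall 2293 [688.5 -61.   35.4] (array([691.6, -64.4]), array([40.6, 36.4]), 0.4)
brtop 356 [507.2  44.2  42.2] (array([506.6,  44.5]), array([31.9,  8.1]), 83.6)
brall 1273 [493.   45.8  18. ] (array([490.7,  46.4]), array([40.3, 32.1]), -6.7)
```

View pics/w2.png

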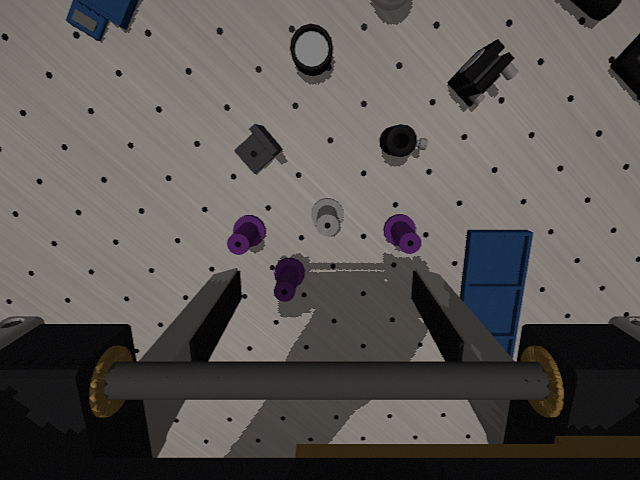

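The view shows the grey pillar at (327,222), with purple ones at (246,232), (402,230) and (288,270). The holder is at (400,140) with its screw pointing right, the mirror at (480,72), the bracket at (258,148) and the lens at (312,50). Wrist depth agrees with the other cameras. Now I descend and grip.

>>> step_arm(
  deltas=[
    {"x": -0.008,"y": -0.036,"z": -0.4,"rx": 0,"ry": 0,"rz": 0},
    {"x": -0.008,"y": -0.036,"z": -0.8,"rx": 0,"ry": 0,"rz": 0},
    {"x": -0.008,"y": -0.036,"z": -0.8,"rx": 0,"ry": 0,"rz": 0},
    {"x": -0.008,"y": -0.036,"z": -0.8,"rx": 0,"ry": 0,"rz": 0},
  ],
  fingers=-0.3,
  newtons=30,
)

```text
time_s: 3.58
tcp_pos: [490.7, -57.3, 122.4]
tool_rot: [-0.261, 0.26, -0.657, 0.658]
ft_force: [0.8, 0.4, 0.5]
gripper_width: 61.6
```

>>> step_arm(
  deltas=[
    {"x": 0.008,"y": 0.033,"z": -0.4,"rx": 0,"ry": 0,"rz": 0},
    {"x": 0.008,"y": 0.033,"z": -0.7,"rx": 0,"ry": 0,"rz": 0},
    {"x": 0.008,"y": 0.033,"z": -0.79,"rx": 0,"ry": 0,"rz": 0},
    {"x": 0.008,"y": 0.033,"z": -0.79,"rx": 0,"ry": 0,"rz": 0},
    {"x": 0.008,"y": 0.033,"z": -0.79,"rx": 0,"ry": 0,"rz": 0},
  ],
)

```text
time_s: 4.2
tcp_pos: [491.9, -53.7, 43.5]
tool_rot: [-0.261, 0.26, -0.657, 0.658]
ft_force: [0.2, 0.5, 0.1]
gripper_width: 61.1
```

>>> step_arm(
  deltas=[
    {"x": 0,"y": 0,"z": 0,"rx": 0,"ry": 0,"rz": 0},
    {"x": 0,"y": 0,"z": 0,"rx": 0,"ry": 0,"rz": 0},
    {"x": 0,"y": 0,"z": 0,"rx": 0,"ry": 0,"rz": 0},
    {"x": 0,"y": 0,"z": 0,"rx": 0,"ry": 0,"rz": 0},
    {"x": 0,"y": 0,"z": 0,"rx": 0,"ry": 0,"rz": 0},
    {"x": 0,"y": 0,"z": 0,"rx": 0,"ry": 0,"rz": 0},
  ],
  fingers=1,
  newtons=30,
)

```text
time_s: 4.95
tcp_pos: [490.9, -53.4, 42.0]
tool_rot: [0.261, -0.261, 0.657, -0.657]
ft_force: [-0.8, 0.5, 1.0]
gripper_width: 21.0
```

>>> step_arm(
  deltas=[
    {"x": 0,"y": 0,"z": 0.4,"rx": 0,"ry": 0,"rz": 0},
    {"x": 0,"y": 0,"z": 0.8,"rx": 0,"ry": 0,"rz": 0},
    {"x": 0,"y": 0,"z": 0.8,"rx": 0,"ry": 0,"rz": 0},
  ],
)

```text
time_s: 5.32
tcp_pos: [492.4, -53.7, 124.3]
tool_rot: [-0.262, 0.26, -0.656, 0.658]
ft_force: [-0.1, -0.4, -2.1]
gripper_width: 21.4
```

>>> step_arm(
  deltas=[
    {"x": 0,"y": -0.43,"z": 0,"rx": 0,"ry": 0,"rz": 0},
    {"x": 0.002,"y": -0.875,"z": 0,"rx": 0,"ry": 0,"rz": 0},
  ],
)

```text
time_s: 5.58
tcp_pos: [490.6, -141.8, 121.1]
tool_rot: [0.261, -0.262, 0.657, -0.657]
ft_force: [0.4, 0.5, -1.8]
gripper_width: 21.3
```

>>> step_arm(
  deltas=[
    {"x": 0,"y": -0.43,"z": 0,"rx": 0,"ry": 0,"rz": 0},
    {"x": 0.002,"y": -0.875,"z": 0,"rx": 0,"ry": 0,"rz": 0},
  ],
)

```text
time_s: 5.82
tcp_pos: [490.7, -229.7, 120.8]
tool_rot: [0.261, -0.261, 0.658, -0.657]
ft_force: [0.5, 0.9, -1.7]
gripper_width: 20.9
```

>>> step_arm(
  deltas=[
    {"x": 0,"y": -0.43,"z": 0,"rx": 0,"ry": 0,"rz": 0},
    {"x": 0.002,"y": -0.874,"z": 0,"rx": 0,"ry": 0,"rz": 0},
    {"x": 0.002,"y": -0.874,"z": 0,"rx": 0,"ry": 0,"rz": 0},
    {"x": 0.002,"y": -0.874,"z": 0,"rx": 0,"ry": 0,"rz": 0},
  ],
)

```text
time_s: 6.32
tcp_pos: [491.2, -315.0, 120.9]
tool_rot: [0.261, -0.261, 0.658, -0.657]
ft_force: [0.5, 0.6, -2.5]
gripper_width: 21.1
```

Run:
```python
from m import *
print(jaw())
f=grab("wrist"); save(f,"w3.png"); W=cloud(f)
P=near(W,(538,-272),130,9,15); u=np.array([.728,.686]); v=np.array([-.686,.728])
a=np.radians(43.3)
for d in (-1,0,1):
    a=np.radians(43.3+d); u=np.array([np.cos(a),np.sin(a)]); v=np.array([-u[1],u[0]])
    q=P[:,:2]-[538,-272]; x,y=q@u,q@v
    m=(abs(x)<103)&(abs(y)<40); print(d,m.sum(),np.histogram(x[m],np.arange(-104,105,4))[0],np.histogram(y[m],np.arange(-40,41,2))[0])
```

```text
(array([ 491.2, -315. ,  120.9]), np.float64(-46.7), array([-0.001,  0.001, -1.   ]))
-1 4023 [  0  60  87  43  40  43  39  46  43  44  47  43  45  45  52  41  49 228
 224  47  53  53  48  50  50  50  51  62  58  53  57  50  56 302 192  63
  59  58  55  61  66  67  64  64  65  64  68  67  70 439 242   0] [  0  45 294 542 392 112  56  56  45  48  37  52  43  39  48  46  43  44
  47  40  44  42  51  33  52  43  39  47  48  42  44  53  57 130 344 555
 329  41   0   0]
0 4023 [  0  66  83  41  43  41  40  44  44  47  41  47  42  50  45  47  50 221
 225  49  52  57  49  51  50  50  50  58  59  53  51  57  53 280 219  59
  59  57  56  60  69  67  64  61  64  64  68  74  62 444 240   0] [  0   0 342 618 372  59  60  49  58  47  43  46  42  50  36  48  47  40
  45  46  35  51  40  48  44  42  51  36  49  44  41  47  58  53 449 616
 271   0   0   0]
1 4023 [  0  70  78  43  39  44  40  44  47  41  46  44  47  44  50  45  45 230
 223  46  52  54  48  50  50  50  50  59  63  54  55  50  54 307 189  62
  61  55  57  60  71  63  67  63  60  65  68  70  69 450 231   0] [  0  17 366 626 325  63  58  56  53  53  52  36  50  42  43  46  46  47
  37  47  46  38  43  52  36  49  43  47  39  47  46  42  47  92 443 610
 240   0   0   0]
```

View pics/w3.png

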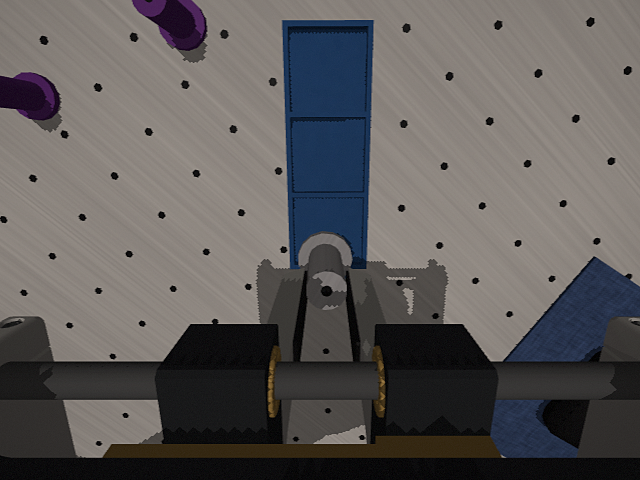

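The wrist view shows the held pillar at (327,270) over the tab-side pocket of tray3, with the tray square to the jaws and spanning (283,20) to (370,265). It measures about 1 mm off the earlier estimate. Now I place it.

>>> step_arm(
  deltas=[
    {"x": 0.006,"y": -0.008,"z": -0.4,"rx": 0,"ry": 0,"rz": 0},
    {"x": 0.006,"y": -0.008,"z": -0.65,"rx": 0,"ry": 0,"rz": 0},
    {"x": 0.006,"y": -0.008,"z": -0.72,"rx": 0,"ry": 0,"rz": 0},
    {"x": 0.006,"y": -0.008,"z": -0.75,"rx": 0,"ry": 0,"rz": 0},
    {"x": 0.006,"y": -0.008,"z": -0.757,"rx": 0,"ry": 0,"rz": 0},
    {"x": 0.006,"y": -0.008,"z": -0.757,"rx": 0,"ry": 0,"rz": 0},
    {"x": 0.006,"y": -0.008,"z": -0.757,"rx": 0,"ry": 0,"rz": 0},
  ],
)

```text
time_s: 7.25
tcp_pos: [492.3, -316.8, 46.8]
tool_rot: [-0.261, 0.261, -0.657, 0.657]
ft_force: [-0.6, -0.3, -2.2]
gripper_width: 21.1
```

>>> step_arm(
  deltas=[
    {"x": 0,"y": 0,"z": 0,"rx": 0,"ry": 0,"rz": 0},
    {"x": 0,"y": 0,"z": 0,"rx": 0,"ry": 0,"rz": 0},
    {"x": 0,"y": 0,"z": 0,"rx": 0,"ry": 0,"rz": 0},
    {"x": 0,"y": 0,"z": 0,"rx": 0,"ry": 0,"rz": 0},
  ],
  fingers=-0.3,
)

```text
time_s: 7.75
tcp_pos: [492.2, -316.7, 46.3]
tool_rot: [0.261, -0.261, 0.657, -0.657]
ft_force: [-0.0, -0.8, 0.6]
gripper_width: 57.5
```

>>> step_arm(
  deltas=[
    {"x": 0,"y": 0,"z": 0.3,"rx": 0,"ry": 0,"rz": 0},
    {"x": 0,"y": 0,"z": 0.85,"rx": 0,"ry": 0,"rz": 0},
    {"x": 0,"y": 0,"z": 0.85,"rx": 0,"ry": 0,"rz": 0},
  ],
)

```text
time_s: 8.12
tcp_pos: [494.0, -317.7, 135.2]
tool_rot: [-0.262, 0.26, -0.655, 0.659]
ft_force: [0.5, -0.4, -1.0]
gripper_width: 61.4
```

>>> step_arm(
  deltas=[
    {"x": 0.13,"y": 0.48,"z": 0,"rx": 0,"ry": 0,"rz": 0},
    {"x": 0.263,"y": 0.963,"z": 0,"rx": 0,"ry": 0,"rz": 0},
  ],
  fingers=-0.6,
)

```text
time_s: 8.38
tcp_pos: [518.3, -219.4, 130.8]
tool_rot: [0.26, -0.261, 0.657, -0.657]
ft_force: [0.7, 0.6, -0.6]
gripper_width: 74.3
```

>>> step_arm(
  deltas=[
    {"x": 0.13,"y": 0.48,"z": 0,"rx": 0,"ry": 0,"rz": 0},
    {"x": 0.263,"y": 0.963,"z": 0,"rx": 0,"ry": 0,"rz": 0},
  ],
)

```text
time_s: 8.62
tcp_pos: [544.7, -122.6, 130.8]
tool_rot: [0.261, -0.261, 0.657, -0.657]
ft_force: [0.9, -0.3, 0.2]
gripper_width: 75.0
```

>>> step_arm(
  deltas=[
    {"x": 0.13,"y": 0.48,"z": 0,"rx": 0,"ry": 0,"rz": 0},
    {"x": 0.263,"y": 0.963,"z": 0,"rx": 0,"ry": 0,"rz": 0},
  ],
)

```text
time_s: 8.88
tcp_pos: [571.1, -26.3, 130.7]
tool_rot: [0.261, -0.261, 0.657, -0.657]
ft_force: [-0.4, -0.4, 0.3]
gripper_width: 75.6
```

>>> step_arm(
  deltas=[
    {"x": 0.13,"y": 0.48,"z": 0,"rx": 0,"ry": 0,"rz": 0},
    {"x": 0.262,"y": 0.963,"z": 0,"rx": 0,"ry": 0,"rz": 0},
    {"x": 0.262,"y": 0.963,"z": 0,"rx": 0,"ry": 0,"rz": 0},
    {"x": 0.262,"y": 0.963,"z": 0,"rx": 0,"ry": 0,"rz": 0},
  ],
)

```text
time_s: 9.38
tcp_pos: [596.9, 68.1, 130.6]
tool_rot: [0.26, -0.261, 0.657, -0.657]
ft_force: [0.1, -0.9, 0.6]
gripper_width: 75.0
```

>>> step_arm(
  deltas=[
    {"x": 0,"y": 0,"z": -0.4,"rx": 0,"ry": 0,"rz": 0},
    {"x": 0,"y": 0,"z": -0.75,"rx": 0,"ry": 0,"rz": 0},
    {"x": 0,"y": 0,"z": -0.983,"rx": 0,"ry": 0,"rz": 0},
    {"x": 0,"y": 0,"z": -0.983,"rx": 0,"ry": 0,"rz": 0},
    {"x": 0,"y": 0,"z": -0.983,"rx": 0,"ry": 0,"rz": 0},
  ],
)

```text
time_s: 10.0
tcp_pos: [597.7, 67.9, 34.0]
tool_rot: [-0.261, 0.26, -0.657, 0.657]
ft_force: [0.6, 0.1, 0.2]
gripper_width: 75.0
```

>>> step_arm(
  deltas=[
    {"x": 0,"y": 0,"z": 0,"rx": 0,"ry": 0,"rz": 0},
    {"x": 0,"y": 0,"z": 0,"rx": 0,"ry": 0,"rz": 0},
    {"x": 0,"y": 0,"z": 0,"rx": 0,"ry": 0,"rz": 0},
    {"x": 0,"y": 0,"z": 0,"rx": 0,"ry": 0,"rz": 0},
    {"x": 0,"y": 0,"z": 0,"rx": 0,"ry": 0,"rz": 0},
    {"x": 0,"y": 0,"z": 0,"rx": 0,"ry": 0,"rz": 0},
  ],
  fingers=1,
  newtons=20,
)

```text
time_s: 10.75
tcp_pos: [597.2, 68.6, 33.0]
tool_rot: [0.261, -0.261, 0.657, -0.657]
ft_force: [0.0, -0.4, -0.5]
gripper_width: 18.6
```

>>> step_arm(
  deltas=[
    {"x": 0,"y": 0,"z": 0.4,"rx": 0,"ry": 0,"rz": 0},
    {"x": 0,"y": 0,"z": 0.95,"rx": 0,"ry": 0,"rz": 0},
    {"x": 0,"y": 0,"z": 0.95,"rx": 0,"ry": 0,"rz": 0},
  ],
)

```text
time_s: 11.12
tcp_pos: [599.3, 69.0, 131.9]
tool_rot: [-0.263, 0.259, -0.657, 0.658]
ft_force: [0.4, 0.6, -0.7]
gripper_width: 0.4
```

Run:
```python
from m import *
print(jaw())
f=grab("wrist"); save(f,"w4.png"); W=cloud(f); P=near(W,(597,69),60,20,150)
im=f["pixels"].astype(int)
# holder: low-res knob direction by grey pixels
for n,c,r,z0,z1 in [("holdertop",(597,-52),26,43,50),("knob",(597,-52),40,26,42)]:
    Q=near(W,c,r,z0,z1); print(n,len(Q),Q.mean(0).round(1) if len(Q) else "")
```

```text
(array([599.3,  69. , 131.9]), np.float64(-46.7), array([ 0.006,  0.001, -1.   ]))
holdertop 315 [602.4 -49.4  44.4]
knob 449 [603.  -48.3  35.2]
```

View pics/w4.png

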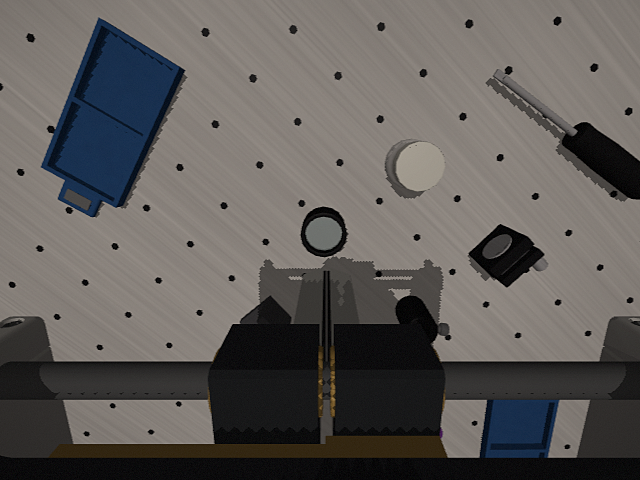

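The gripper is empty. The lens is still standing at pixel (323,232), so I measure where it is now.

Run:
```python
from m import *
for n in ["wrist","top"]:
    f=grab(n); W=cloud(f)
    for r in trace(f,"lens")[:1]:
        a=W[r["region"]]; a=a[~np.isnan(a[:,0])]; b=a[a[:,2]>24]; print(n,r["confidence"],r["box"],b.mean(0),rect(b),b[:,2].max(),rect(a[a[:,2]>3]))
    if n=="wrist": print(f["pixels"].shape, [ (r["confidence"]) for r in trace(f,"lens")])
    P=near(W,(602,-49),60,20,50); print(rect(P))
```

```text
wrist 0.82 [299.9, 204.3, 347.3, 257.3] [597.92968164  69.25609577  27.14615127] (array([597.8,  68.7]), array([38.6, 38.3]), -31.7) 29.640335614978312 (array([597.9,  68.7]), array([38.6, 38.4]), -31.7)
(480, 640, 3) [0.82]
(array([600.9, -52.7]), array([40.6, 23.3]), -65.2)
(array([0., 0.]), array([0., 0.]), 0.0)
```

Run:
```python
from m import *
p,_,_=jaw(); f=grab("wrist"); W=cloud(f)
for rows in [(262,270),(270,280),(280,290),(290,300),(300,320),(320,330)]:
    Q=W[rows[0]:rows[1],315:335].reshape(-1,3); Q=Q[~np.isnan(Q[:,0])]; Q=Q[Q[:,2]>40]
    print(rows,len(Q),(Q.min(0)-p).round(1) if len(Q) else "",(Q.max(0)-p).round(1) if len(Q) else "")
import numpy as np
print(f["depth"][255:300:5,325])
```

```text
(262, 270) 17 [3.5 2.3 3.4] [9.5 8.4 6.8]
(270, 280) 192 [2.2 2.1 4.2] [ 9.6  9.6 20.2]
(280, 290) 200 [ 2.4  2.1 16.8] [ 9.3  9.5 33.3]
(290, 300) 199 [ 2.9  2.3 28.5] [ 9.2  9.1 43.4]
(300, 320) 399 [-2.2 -3.  35.4] [ 9.2  9.1 61.3]
(320, 330) 200 [-5.4 -6.1 38.3] [ 25.6  23.8 109.2]
[297.60275 327.4341  328.87012 330.1133  184.74951 178.30942 171.18802
 167.46251 160.35184]
```

The camera shows the fingertips at about TCP height (+3 mm), not 22 mm beyond it. The jaws therefore closed just above the lens, and I'll grip lower, watching the force.

>>> step_arm(
  deltas=[
    {"x": 0.005,"y": 0,"z": 0,"rx": 0,"ry": 0,"rz": 0},
    {"x": 0.005,"y": 0,"z": -0.2,"rx": 0,"ry": 0,"rz": 0},
    {"x": 0.005,"y": 0,"z": -0.4,"rx": 0,"ry": 0,"rz": 0},
    {"x": 0.005,"y": 0,"z": -0.6,"rx": 0,"ry": 0,"rz": 0},
    {"x": 0.005,"y": 0,"z": -0.8,"rx": 0,"ry": 0,"rz": 0},
    {"x": 0.005,"y": 0,"z": -0.95,"rx": 0,"ry": 0,"rz": 0},
    {"x": 0.005,"y": 0,"z": -0.95,"rx": 0,"ry": 0,"rz": 0},
  ],
  fingers=-0.6,
)

```text
time_s: 12.35
tcp_pos: [597.1, 68.5, 31.8]
tool_rot: [0.26, -0.262, 0.657, -0.657]
ft_force: [0.2, -0.5, 0.3]
gripper_width: 67.0
```

>>> step_arm(
  deltas=[
    {"x": 0,"y": 0,"z": -0.07,"rx": 0,"ry": 0,"rz": 0},
    {"x": 0,"y": 0,"z": -0.14,"rx": 0,"ry": 0,"rz": 0},
    {"x": 0,"y": 0,"z": -0.21,"rx": 0,"ry": 0,"rz": 0},
    {"x": 0,"y": 0,"z": -0.21,"rx": 0,"ry": 0,"rz": 0},
    {"x": 0,"y": 0,"z": -0.21,"rx": 0,"ry": 0,"rz": 0},
  ],
)

```text
time_s: 12.98
tcp_pos: [597.9, 68.6, 12.2]
tool_rot: [0.261, -0.261, 0.657, -0.657]
ft_force: [0.6, -0.6, 0.4]
gripper_width: 74.9
```

>>> step_arm(
  deltas=[
    {"x": 0,"y": 0,"z": 0,"rx": 0,"ry": 0,"rz": 0},
    {"x": 0,"y": 0,"z": 0,"rx": 0,"ry": 0,"rz": 0},
    {"x": 0,"y": 0,"z": 0,"rx": 0,"ry": 0,"rz": 0},
    {"x": 0,"y": 0,"z": 0,"rx": 0,"ry": 0,"rz": 0},
    {"x": 0,"y": 0,"z": 0,"rx": 0,"ry": 0,"rz": 0},
  ],
  fingers=1,
  newtons=20,
)

```text
time_s: 13.6
tcp_pos: [597.7, 68.6, 12.0]
tool_rot: [0.261, -0.261, 0.657, -0.657]
ft_force: [-0.1, -0.5, 2.1]
gripper_width: 39.2
```

>>> step_arm(
  deltas=[
    {"x": 0,"y": 0,"z": 0.3,"rx": 0,"ry": 0,"rz": 0},
    {"x": 0,"y": 0,"z": 0.7,"rx": 0,"ry": 0,"rz": 0},
    {"x": 0,"y": 0,"z": 1.0,"rx": 0,"ry": 0,"rz": 0},
  ],
)

```text
time_s: 13.98
tcp_pos: [597.9, 68.6, 113.5]
tool_rot: [-0.261, 0.261, -0.657, 0.657]
ft_force: [0.3, -0.3, -1.6]
gripper_width: 39.3
```

>>> step_arm(
  deltas=[
    {"x": -0.07,"y": -0.42,"z": 0,"rx": 0,"ry": 0,"rz": 0},
    {"x": -0.1475,"y": -0.8535,"z": 0,"rx": 0,"ry": 0,"rz": 0},
  ],
)

```text
time_s: 14.22
tcp_pos: [582.9, -17.6, 112.4]
tool_rot: [-0.261, 0.261, -0.657, 0.657]
ft_force: [0.5, -1.0, -1.2]
gripper_width: 38.9
```

>>> step_arm(
  deltas=[
    {"x": -0.07,"y": -0.42,"z": 0,"rx": 0,"ry": 0,"rz": 0},
    {"x": -0.1475,"y": -0.8535,"z": 0,"rx": 0,"ry": 0,"rz": 0},
  ],
)

```text
time_s: 14.48
tcp_pos: [567.9, -103.5, 112.1]
tool_rot: [-0.261, 0.261, -0.657, 0.657]
ft_force: [0.9, -0.0, -1.3]
gripper_width: 39.3
```

>>> step_arm(
  deltas=[
    {"x": -0.07,"y": -0.42,"z": 0,"rx": 0,"ry": 0,"rz": 0},
    {"x": -0.1475,"y": -0.8535,"z": 0,"rx": 0,"ry": 0,"rz": 0},
  ],
)

```text
time_s: 14.72
tcp_pos: [553.1, -188.8, 112.1]
tool_rot: [-0.261, 0.261, -0.657, 0.657]
ft_force: [0.5, -0.1, -0.8]
gripper_width: 39.0
```

>>> step_arm(
  deltas=[
    {"x": -0.07,"y": -0.42,"z": 0,"rx": 0,"ry": 0,"rz": 0},
    {"x": -0.1475,"y": -0.8535,"z": 0,"rx": 0,"ry": 0,"rz": 0},
    {"x": -0.1475,"y": -0.8535,"z": 0,"rx": 0,"ry": 0,"rz": 0},
    {"x": -0.1475,"y": -0.8535,"z": 0,"rx": 0,"ry": 0,"rz": 0},
  ],
)

```text
time_s: 15.22
tcp_pos: [538.9, -272.1, 111.9]
tool_rot: [0.261, -0.261, 0.657, -0.657]
ft_force: [-0.5, 0.5, -0.9]
gripper_width: 39.0
```

Run:
```python
from m import *
print(jaw())
f=grab("wrist"); save(f,"w5.png"); W=cloud(f)
Q=near(W,(492,-317),40,55,66); print("pillar",len(Q),rect(Q) if len(Q)>3 else "")
Q=near(W,(539,-273),30,105,150); print("lens?",len(Q),rect(Q) if len(Q)>3 else "",Q[:,2].max() if len(Q) else "")
```

```text
(array([ 538.9, -272.1,  111.9]), np.float64(-46.7), array([-0.   ,  0.001, -1.   ]))
pillar 526 (array([ 490.7, -318.4]), array([21.3, 18.2]), -46.6)
lens? 6285 (array([ 542.3, -274.3]), array([52.4, 40.2]), -22.1) 149.99561620052893
```

View pics/w5.png

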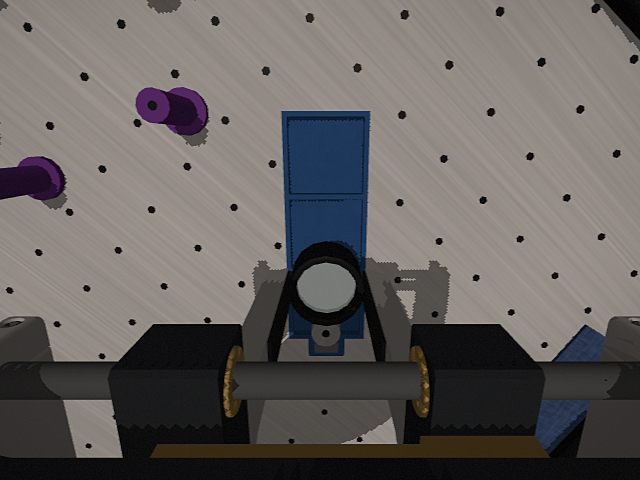

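The view shows the lens held level at (326,285) above the middle pocket, with the pillar standing in the tab pocket at (326,333). Now I place the lens.

>>> step_arm(
  deltas=[
    {"x": 0,"y": 0,"z": -0.4,"rx": 0,"ry": 0,"rz": 0},
    {"x": 0,"y": 0,"z": -0.75,"rx": 0,"ry": 0,"rz": 0},
    {"x": 0,"y": 0,"z": -0.9,"rx": 0,"ry": 0,"rz": 0},
    {"x": 0,"y": 0,"z": -0.945,"rx": 0,"ry": 0,"rz": 0},
    {"x": 0,"y": 0,"z": -0.957,"rx": 0,"ry": 0,"rz": 0},
    {"x": 0,"y": 0,"z": -0.957,"rx": 0,"ry": 0,"rz": 0},
    {"x": 0,"y": 0,"z": -0.957,"rx": 0,"ry": 0,"rz": 0},
  ],
)

```text
time_s: 16.15
tcp_pos: [539.1, -273.1, 17.1]
tool_rot: [-0.261, 0.261, -0.657, 0.658]
ft_force: [-0.0, 0.4, -1.0]
gripper_width: 39.2
```

>>> step_arm(
  deltas=[
    {"x": 0,"y": 0,"z": 0,"rx": 0,"ry": 0,"rz": 0},
    {"x": 0,"y": 0,"z": 0,"rx": 0,"ry": 0,"rz": 0},
    {"x": 0,"y": 0,"z": 0,"rx": 0,"ry": 0,"rz": 0},
    {"x": 0,"y": 0,"z": 0,"rx": 0,"ry": 0,"rz": 0},
  ],
  fingers=-0.4,
)

```text
time_s: 16.65
tcp_pos: [538.7, -272.9, 16.3]
tool_rot: [0.261, -0.261, 0.657, -0.657]
ft_force: [-0.4, -0.2, 0.0]
gripper_width: 65.8
```

>>> step_arm(
  deltas=[
    {"x": 0,"y": 0,"z": 0.2,"rx": 0,"ry": 0,"rz": 0},
    {"x": 0,"y": 0,"z": 0.6,"rx": 0,"ry": 0,"rz": 0},
    {"x": 0,"y": 0,"z": 1.0,"rx": 0,"ry": 0,"rz": 0},
    {"x": 0,"y": 0,"z": 1.0,"rx": 0,"ry": 0,"rz": 0},
  ],
)

```text
time_s: 17.15
tcp_pos: [540.5, -273.6, 120.6]
tool_rot: [-0.262, 0.26, -0.656, 0.659]
ft_force: [1.1, 0.3, -0.6]
gripper_width: 65.8
```

>>> step_arm(
  deltas=[
    {"x": 0.25,"y": 0.36,"z": 0,"rx": 0,"ry": 0,"rz": 0.27},
    {"x": 0.51,"y": 0.716,"z": 0,"rx": 0,"ry": 0,"rz": 0.532},
  ],
  fingers=-0.6,
)

```text
time_s: 17.4
tcp_pos: [590.0, -200.7, 116.7]
tool_rot: [-0.347, 0.347, -0.616, 0.616]
ft_force: [0.6, -0.3, -0.4]
gripper_width: 75.1
```

>>> step_arm(
  deltas=[
    {"x": 0.25,"y": 0.36,"z": 0,"rx": 0,"ry": 0,"rz": 0.27},
    {"x": 0.51,"y": 0.716,"z": 0,"rx": 0,"ry": 0,"rz": 0.532},
    {"x": 0.51,"y": 0.716,"z": 0,"rx": 0,"ry": 0,"rz": 0.532},
    {"x": 0.51,"y": 0.716,"z": 0,"rx": 0,"ry": 0,"rz": 0.532},
  ],
)

```text
time_s: 17.9
tcp_pos: [640.3, -130.2, 116.2]
tool_rot: [0.424, -0.424, 0.566, -0.566]
ft_force: [-0.4, -0.9, 0.8]
gripper_width: 74.9
```

Run:
```python
from m import *
print(jaw())
f=grab("wrist"); save(f,"w6.png"); W=cloud(f)
for z0,z1 in [(44.5,50),(43,50),(40,50),(3.5,50)]:
    Q=near(W,(692,-64),35,z0,z1); print(z0,len(Q),rect(Q))
for z0,z1 in [(43,50),(30,42),(20,50)]:
    Q=near(W,(600,-52),40,z0,z1); print("holder",z0,len(Q),rect(Q) if len(Q)>3 else "", circ(Q) if len(Q)>5 else "")
```

```text
(array([ 640.3, -130.2,  116.2]), np.float64(-16.3), array([-0.001, -0.   , -1.   ]))
44.5 1416 (array([692. , -62.7]), array([40. , 30.1]), 0.5)
43 1593 (array([691.9, -64.8]), array([40.1, 34.5]), -0.0)
40 1794 (array([691.6, -64.3]), array([40.7, 35.1]), -2.7)
3.5 2765 (array([692.1, -64.5]), array([40.2, 36.2]), 0.9)
holder 43 1042 (array([595.6, -49.7]), array([28.8, 28.5]), 39.7) (array([595.61131501, -49.68342333]), np.float64(11.245683376497281))
holder 30 399 (array([597.5, -55.4]), array([38.7, 27.8]), -77.2) (array([601.27108056, -55.6243191 ]), np.float64(13.106763686721054))
holder 20 1653 (array([596.7, -54.9]), array([40. , 29.1]), -77.3) (array([598.55618723, -52.86012588]), np.float64(12.670945321223265))
```

View pics/w6.png

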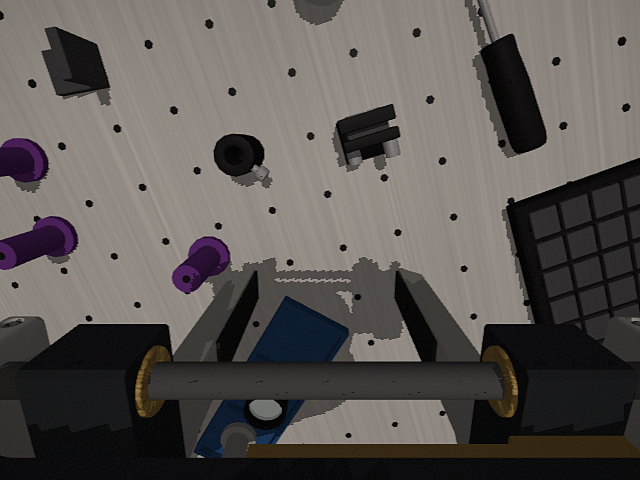

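The view shows the mirror at (368,130) with its plates along world x and knobs toward −y. The holder top is at (237,153) with the screw toward −y (yaw about −77°). Both tray3 parts are standing at (238,440) and (265,412). Now I grip the mirror.

>>> step_arm(
  deltas=[
    {"x": 0.25,"y": 0.36,"z": 0,"rx": 0,"ry": 0,"rz": 0.28},
    {"x": 0.513,"y": 0.716,"z": 0,"rx": 0,"ry": 0,"rz": 0.569},
    {"x": 0.513,"y": 0.716,"z": 0,"rx": 0,"ry": 0,"rz": 0.569},
    {"x": 0.513,"y": 0.716,"z": 0,"rx": 0,"ry": 0,"rz": 0.569},
  ],
)

```text
time_s: 18.45
tcp_pos: [691.5, -59.7, 116.1]
tool_rot: [-0.499, 0.5, -0.5, 0.5]
ft_force: [-0.0, -0.8, 0.5]
gripper_width: 75.3
```

>>> step_arm(
  deltas=[
    {"x": 0,"y": 0,"z": -0.3,"rx": 0,"ry": 0,"rz": 0},
    {"x": 0,"y": 0,"z": -0.55,"rx": 0,"ry": 0,"rz": 0},
    {"x": 0,"y": 0,"z": -0.8,"rx": 0,"ry": 0,"rz": 0},
    {"x": 0,"y": 0,"z": -0.963,"rx": 0,"ry": 0,"rz": 0},
    {"x": 0,"y": 0,"z": -0.963,"rx": 0,"ry": 0,"rz": 0},
    {"x": 0,"y": 0,"z": -0.963,"rx": 0,"ry": 0,"rz": 0},
  ],
)

```text
time_s: 19.2
tcp_pos: [692.5, -58.4, 21.1]
tool_rot: [0.5, -0.5, 0.499, -0.5]
ft_force: [0.1, 0.9, -0.3]
gripper_width: 75.4
```

>>> step_arm(
  deltas=[
    {"x": 0,"y": 0,"z": 0,"rx": 0,"ry": 0,"rz": 0},
    {"x": 0,"y": 0,"z": 0,"rx": 0,"ry": 0,"rz": 0},
    {"x": 0,"y": 0,"z": 0,"rx": 0,"ry": 0,"rz": 0},
    {"x": 0,"y": 0,"z": 0,"rx": 0,"ry": 0,"rz": 0},
    {"x": 0,"y": 0,"z": 0,"rx": 0,"ry": 0,"rz": 0},
  ],
  fingers=1,
  newtons=25,
)

```text
time_s: 19.82
tcp_pos: [692.1, -58.1, 20.1]
tool_rot: [-0.5, 0.5, -0.5, 0.5]
ft_force: [-1.1, -1.0, 0.9]
gripper_width: 39.8
```

>>> step_arm(
  deltas=[
    {"x": 0,"y": 0,"z": 0.3,"rx": 0,"ry": 0,"rz": 0},
    {"x": 0,"y": 0,"z": 0.7,"rx": 0,"ry": 0,"rz": 0},
    {"x": 0,"y": 0,"z": 1.0,"rx": 0,"ry": 0,"rz": 0},
    {"x": 0,"y": 0,"z": 1.0,"rx": 0,"ry": 0,"rz": 0},
  ],
)

```text
time_s: 20.32
tcp_pos: [693.2, -58.0, 122.4]
tool_rot: [0.501, -0.5, 0.499, -0.501]
ft_force: [0.4, -0.4, -1.4]
gripper_width: 39.3
```

>>> step_arm(
  deltas=[
    {"x": -0.17,"y": -0.28,"z": 0,"rx": 0,"ry": 0,"rz": -0.27},
    {"x": -0.34,"y": -0.56,"z": 0,"rx": 0,"ry": 0,"rz": -0.54},
    {"x": -0.511,"y": -0.834,"z": 0,"rx": 0,"ry": 0,"rz": -0.815},
  ],
)

```text
time_s: 20.7
tcp_pos: [639.7, -142.4, 118.7]
tool_rot: [0.387, -0.388, 0.592, -0.591]
ft_force: [0.2, -0.1, -1.1]
gripper_width: 39.8
```

>>> step_arm(
  deltas=[
    {"x": -0.17,"y": -0.28,"z": 0,"rx": 0,"ry": 0,"rz": -0.27},
    {"x": -0.34,"y": -0.56,"z": 0,"rx": 0,"ry": 0,"rz": -0.54},
    {"x": -0.512,"y": -0.834,"z": 0,"rx": 0,"ry": 0,"rz": -0.815},
    {"x": -0.512,"y": -0.834,"z": 0,"rx": 0,"ry": 0,"rz": -0.815},
    {"x": -0.512,"y": -0.834,"z": 0,"rx": 0,"ry": 0,"rz": -0.815},
  ],
)

```text
time_s: 21.32
tcp_pos: [589.7, -224.1, 119.3]
tool_rot: [0.262, -0.262, 0.657, -0.656]
ft_force: [0.2, 0.4, -1.3]
gripper_width: 39.9
```

Run:
```python
from m import *
print(jaw())
f=grab("wrist"); save(f,"w7.png")
```

```text
(array([ 589.7, -224.1,  119.3]), np.float64(-46.5), array([-0.001,  0.001, -1.   ]))
```

View pics/w7.png

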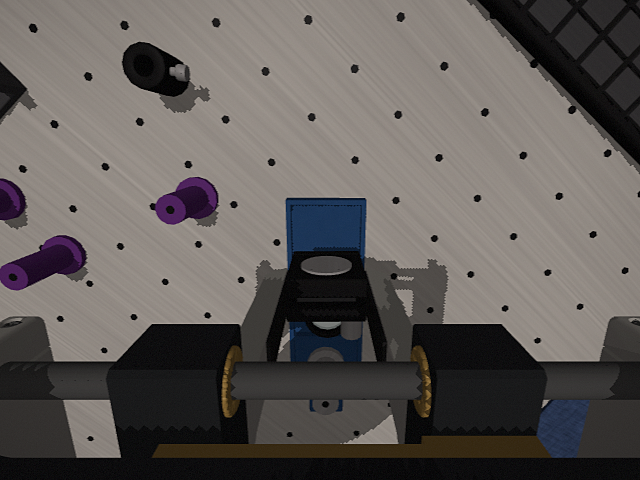

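The view shows the mirror held upright and square at (326,285) over the far pocket, with its knobs toward the lens. Now I place it.

>>> step_arm(
  deltas=[
    {"x": 0,"y": 0,"z": -0.4,"rx": 0,"ry": 0,"rz": 0},
    {"x": 0,"y": 0,"z": -0.75,"rx": 0,"ry": 0,"rz": 0},
    {"x": 0,"y": 0,"z": -0.9,"rx": 0,"ry": 0,"rz": 0},
    {"x": 0,"y": 0,"z": -0.945,"rx": 0,"ry": 0,"rz": 0},
    {"x": 0,"y": 0,"z": -0.957,"rx": 0,"ry": 0,"rz": 0},
    {"x": 0,"y": 0,"z": -0.957,"rx": 0,"ry": 0,"rz": 0},
    {"x": 0,"y": 0,"z": -0.957,"rx": 0,"ry": 0,"rz": 0},
  ],
)

```text
time_s: 22.25
tcp_pos: [590.1, -225.0, 25.1]
tool_rot: [-0.262, 0.261, -0.657, 0.657]
ft_force: [-0.3, -0.1, -0.5]
gripper_width: 39.8
```

>>> step_arm(
  deltas=[
    {"x": 0,"y": 0,"z": 0,"rx": 0,"ry": 0,"rz": 0},
    {"x": 0,"y": 0,"z": 0,"rx": 0,"ry": 0,"rz": 0},
    {"x": 0,"y": 0,"z": 0,"rx": 0,"ry": 0,"rz": 0},
    {"x": 0,"y": 0,"z": 0,"rx": 0,"ry": 0,"rz": 0},
  ],
  fingers=-0.4,
)

```text
time_s: 22.75
tcp_pos: [589.8, -224.9, 24.3]
tool_rot: [0.261, -0.261, 0.657, -0.657]
ft_force: [-0.3, 0.5, 0.3]
gripper_width: 65.8
```

>>> step_arm(
  deltas=[
    {"x": 0,"y": 0,"z": 0.2,"rx": 0,"ry": 0,"rz": 0},
    {"x": 0,"y": 0,"z": 0.6,"rx": 0,"ry": 0,"rz": 0},
    {"x": 0,"y": 0,"z": 1.0,"rx": 0,"ry": 0,"rz": 0},
    {"x": 0,"y": 0,"z": 1.0,"rx": 0,"ry": 0,"rz": 0},
  ],
)

```text
time_s: 23.25
tcp_pos: [591.6, -225.4, 128.8]
tool_rot: [-0.263, 0.26, -0.656, 0.658]
ft_force: [-0.7, 0.1, 0.1]
gripper_width: 65.8
```

>>> step_arm(
  deltas=[
    {"x": 0.01,"y": 0.3,"z": 0,"rx": 0,"ry": 0,"rz": 0.33},
    {"x": 0.02,"y": 0.6,"z": 0,"rx": 0,"ry": 0,"rz": 0.67},
    {"x": 0.03,"y": 0.874,"z": 0,"rx": 0,"ry": 0,"rz": 1.0},
  ],
  fingers=-0.4,
)

```text
time_s: 23.62
tcp_pos: [592.5, -136.4, 124.6]
tool_rot: [0.417, -0.418, 0.571, -0.571]
ft_force: [0.8, -0.2, 0.2]
gripper_width: 66.2
```

>>> step_arm(
  deltas=[
    {"x": 0.01,"y": 0.3,"z": 0,"rx": 0,"ry": 0,"rz": 0.33},
    {"x": 0.02,"y": 0.6,"z": 0,"rx": 0,"ry": 0,"rz": 0.67},
    {"x": 0.029,"y": 0.875,"z": 0,"rx": 0,"ry": 0,"rz": 1.0},
    {"x": 0.029,"y": 0.875,"z": 0,"rx": 0,"ry": 0,"rz": 1.0},
  ],
)

```text
time_s: 24.12
tcp_pos: [595.4, -47.7, 124.5]
tool_rot: [0.546, -0.545, 0.45, -0.45]
ft_force: [0.4, -0.2, -0.4]
gripper_width: 66.0
```

>>> step_arm(
  deltas=[
    {"x": 0,"y": 0,"z": -0.1,"rx": 0,"ry": 0,"rz": 0.067},
    {"x": 0,"y": 0,"z": -0.4,"rx": 0,"ry": 0,"rz": 0.067},
    {"x": 0,"y": 0,"z": -0.7,"rx": 0,"ry": 0,"rz": 0.067},
    {"x": 0,"y": 0,"z": -1.0,"rx": 0,"ry": 0,"rz": 0.067},
    {"x": 0,"y": 0,"z": -1.0,"rx": 0,"ry": 0,"rz": 0.067},
    {"x": 0,"y": 0,"z": -1.0,"rx": 0,"ry": 0,"rz": 0.067},
  ],
)

```text
time_s: 24.88
tcp_pos: [596.0, -50.4, 25.1]
tool_rot: [0.552, -0.552, 0.442, -0.442]
ft_force: [0.1, -0.1, 1.0]
gripper_width: 65.5
```

>>> step_arm(
  deltas=[
    {"x": 0,"y": 0,"z": 0,"rx": 0,"ry": 0,"rz": 0},
    {"x": 0,"y": 0,"z": 0,"rx": 0,"ry": 0,"rz": 0},
    {"x": 0,"y": 0,"z": 0,"rx": 0,"ry": 0,"rz": 0},
    {"x": 0,"y": 0,"z": 0,"rx": 0,"ry": 0,"rz": 0},
    {"x": 0,"y": 0,"z": 0,"rx": 0,"ry": 0,"rz": 0},
  ],
  fingers=1,
  newtons=25,
)

```text
time_s: 25.5
tcp_pos: [595.8, -50.0, 24.5]
tool_rot: [0.552, -0.552, 0.442, -0.442]
ft_force: [0.8, -0.5, 2.8]
gripper_width: 29.8
```

>>> step_arm(
  deltas=[
    {"x": 0,"y": 0,"z": 0.3,"rx": 0,"ry": 0,"rz": 0},
    {"x": 0,"y": 0,"z": 0.7,"rx": 0,"ry": 0,"rz": 0},
    {"x": 0,"y": 0,"z": 1.0,"rx": 0,"ry": 0,"rz": 0},
    {"x": 0,"y": 0,"z": 1.0,"rx": 0,"ry": 0,"rz": 0},
  ],
)

```text
time_s: 26.0
tcp_pos: [596.7, -50.0, 126.3]
tool_rot: [0.552, -0.551, 0.441, -0.443]
ft_force: [-0.1, -0.6, -1.0]
gripper_width: 29.8
```

>>> step_arm(
  deltas=[
    {"x": -0.1,"y": 0.38,"z": 0,"rx": 0,"ry": 0,"rz": 0},
    {"x": -0.206,"y": 0.767,"z": 0,"rx": 0,"ry": 0,"rz": 0},
  ],
)

```text
time_s: 26.25
tcp_pos: [574.2, 27.3, 123.2]
tool_rot: [-0.551, 0.552, -0.443, 0.442]
ft_force: [1.5, 1.0, -0.8]
gripper_width: 29.5
```

>>> step_arm(
  deltas=[
    {"x": -0.1,"y": 0.38,"z": 0,"rx": 0,"ry": 0,"rz": 0},
    {"x": -0.206,"y": 0.767,"z": 0,"rx": 0,"ry": 0,"rz": 0},
  ],
)

```text
time_s: 26.5
tcp_pos: [553.5, 104.4, 123.3]
tool_rot: [-0.551, 0.552, -0.442, 0.442]
ft_force: [1.1, 0.5, -1.7]
gripper_width: 29.6
```

>>> step_arm(
  deltas=[
    {"x": -0.1,"y": 0.38,"z": 0,"rx": 0,"ry": 0,"rz": 0},
    {"x": -0.206,"y": 0.767,"z": 0,"rx": 0,"ry": 0,"rz": 0},
    {"x": -0.206,"y": 0.767,"z": 0,"rx": 0,"ry": 0,"rz": 0},
    {"x": -0.206,"y": 0.767,"z": 0,"rx": 0,"ry": 0,"rz": 0},
  ],
)

```text
time_s: 27.0
tcp_pos: [533.7, 179.5, 123.5]
tool_rot: [-0.551, 0.552, -0.442, 0.442]
ft_force: [1.0, -0.4, -0.8]
gripper_width: 29.7
```

Run:
```python
from m import *
print(jaw())
f=grab("wrist"); save(f,"w8.png"); W=cloud(f)
P=near(W,(544.5,263.6),100,9,15)
for d in (-1,0,1):
    a=np.radians(12+d); u=np.array([np.cos(a),np.sin(a)]); v=np.array([-u[1],u[0]])
    q=P[:,:2]-[544.5,263.6]; x,y=q@u,q@v
    m=(abs(x)<74)&(abs(y)<40); print(d,m.sum(),np.histogram(x[m],np.arange(-74,75,2))[0].tolist(),np.histogram(y[m],np.arange(-40,41,2))[0].tolist())
```

```text
(array([533.7, 179.5, 123.5]), np.float64(12.6), array([-0.001, -0.001, -1.   ]))
-1 3049 [0, 0, 0, 22, 174, 248, 42, 34, 26, 29, 27, 27, 27, 29, 27, 28, 28, 24, 30, 22, 33, 22, 31, 27, 25, 33, 22, 33, 23, 28, 26, 28, 29, 24, 23, 52, 207, 198, 46, 24, 29, 23, 27, 25, 26, 30, 22, 28, 27, 28, 28, 26, 28, 29, 27, 25, 28, 23, 32, 25, 28, 29, 26, 27, 30, 28, 28, 85, 240, 190, 24, 0, 0, 0] [0, 8, 154, 370, 259, 71, 40, 38, 44, 38, 41, 39, 41, 37, 42, 41, 45, 42, 40, 43, 40, 40, 43, 44, 45, 42, 44, 49, 42, 48, 50, 42, 45, 48, 255, 455, 264, 20, 0, 0]
0 3049 [0, 0, 0, 5, 210, 221, 53, 27, 34, 24, 28, 27, 28, 27, 28, 22, 33, 26, 28, 28, 22, 33, 22, 33, 22, 28, 29, 27, 31, 23, 28, 27, 28, 26, 25, 34, 222, 209, 36, 27, 24, 29, 20, 30, 22, 28, 28, 24, 30, 27, 29, 24, 26, 29, 27, 27, 30, 29, 23, 28, 26, 28, 24, 33, 28, 31, 26, 75, 242, 211, 10, 0, 0, 0] [0, 0, 147, 384, 298, 35, 43, 34, 42, 40, 43, 37, 40, 39, 44, 38, 51, 33, 49, 32, 48, 36, 43, 49, 33, 50, 45, 43, 53, 41, 46, 50, 47, 33, 269, 449, 285, 0, 0, 0]
1 3049 [0, 0, 0, 7, 209, 218, 55, 27, 30, 29, 26, 27, 28, 28, 27, 28, 25, 30, 21, 33, 22, 32, 29, 22, 33, 22, 31, 24, 29, 27, 27, 29, 26, 27, 25, 41, 217, 209, 31, 30, 23, 25, 27, 23, 30, 24, 31, 22, 27, 28, 28, 26, 28, 30, 26, 27, 29, 25, 25, 30, 23, 31, 27, 28, 29, 31, 28, 80, 234, 205, 18, 0, 0, 0] [0, 0, 149, 382, 292, 47, 33, 41, 37, 43, 40, 38, 40, 45, 39, 45, 40, 44, 38, 43, 37, 42, 47, 37, 45, 40, 48, 50, 41, 50, 50, 43, 43, 43, 261, 454, 282, 0, 0, 0]
```

View pics/w8.png

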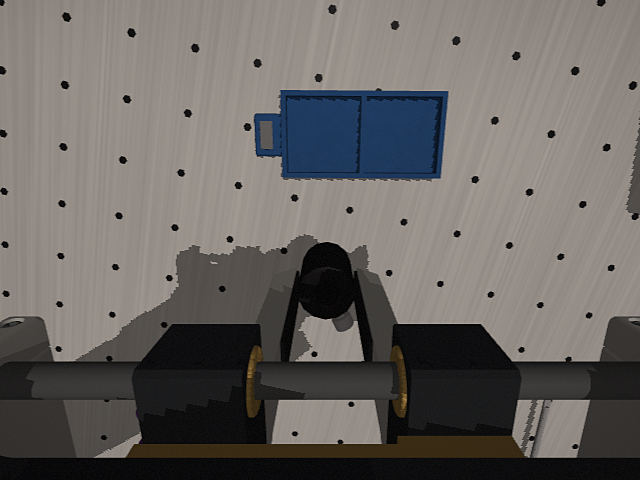

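The view shows tray2 spanning (282,91) to (446,178) with its tab at left (266,134). The holder is held upright at (326,285). Now I place it in the pocket by the tab.

>>> step_arm(
  deltas=[
    {"x": -0.1,"y": 0.38,"z": 0,"rx": 0,"ry": 0,"rz": 0},
    {"x": -0.204,"y": 0.756,"z": 0,"rx": 0,"ry": 0,"rz": 0},
    {"x": -0.204,"y": 0.756,"z": 0,"rx": 0,"ry": 0,"rz": 0},
    {"x": -0.204,"y": 0.756,"z": 0,"rx": 0,"ry": 0,"rz": 0},
  ],
)

```text
time_s: 27.55
tcp_pos: [513.9, 254.4, 123.9]
tool_rot: [-0.551, 0.552, -0.442, 0.443]
ft_force: [-0.0, -0.5, -0.4]
gripper_width: 30.2
```

>>> step_arm(
  deltas=[
    {"x": 0,"y": 0,"z": -0.4,"rx": 0,"ry": 0,"rz": 0},
    {"x": 0,"y": 0,"z": -0.75,"rx": 0,"ry": 0,"rz": 0},
    {"x": 0,"y": 0,"z": -0.9,"rx": 0,"ry": 0,"rz": 0},
    {"x": 0,"y": 0,"z": -0.945,"rx": 0,"ry": 0,"rz": 0},
    {"x": 0,"y": 0,"z": -0.956,"rx": 0,"ry": 0,"rz": 0},
    {"x": 0,"y": 0,"z": -0.956,"rx": 0,"ry": 0,"rz": 0},
    {"x": 0,"y": 0,"z": -0.956,"rx": 0,"ry": 0,"rz": 0},
  ],
)

```text
time_s: 28.42
tcp_pos: [513.8, 255.8, 29.4]
tool_rot: [0.552, -0.552, 0.442, -0.442]
ft_force: [-0.4, 0.5, -0.6]
gripper_width: 29.8
```

>>> step_arm(
  deltas=[
    {"x": 0,"y": 0,"z": 0,"rx": 0,"ry": 0,"rz": 0},
    {"x": 0,"y": 0,"z": 0,"rx": 0,"ry": 0,"rz": 0},
    {"x": 0,"y": 0,"z": 0,"rx": 0,"ry": 0,"rz": 0},
    {"x": 0,"y": 0,"z": 0,"rx": 0,"ry": 0,"rz": 0},
  ],
  fingers=-0.2,
)

```text
time_s: 28.92
tcp_pos: [513.5, 255.7, 28.7]
tool_rot: [-0.552, 0.552, -0.442, 0.442]
ft_force: [-0.1, -0.7, 0.3]
gripper_width: 56.7
```

>>> step_arm(
  deltas=[
    {"x": 0,"y": 0,"z": 0.2,"rx": 0,"ry": 0,"rz": 0},
    {"x": 0,"y": 0,"z": 0.6,"rx": 0,"ry": 0,"rz": 0},
    {"x": 0,"y": 0,"z": 0.95,"rx": 0,"ry": 0,"rz": 0},
    {"x": 0,"y": 0,"z": 0.95,"rx": 0,"ry": 0,"rz": 0},
  ],
)

```text
time_s: 29.42
tcp_pos: [514.7, 256.6, 127.4]
tool_rot: [0.553, -0.55, 0.441, -0.443]
ft_force: [-0.0, 0.5, 0.3]
gripper_width: 56.1
```

>>> step_arm(
  deltas=[
    {"x": -0.01,"y": -0.35,"z": 0,"rx": 0,"ry": 0,"rz": -0.11},
    {"x": -0.023,"y": -0.702,"z": 0,"rx": 0,"ry": 0,"rz": -0.222},
  ],
)

```text
time_s: 29.68
tcp_pos: [510.8, 184.8, 123.9]
tool_rot: [-0.526, 0.526, -0.472, 0.472]
ft_force: [-0.1, 0.2, 0.1]
gripper_width: 55.9
```

>>> step_arm(
  deltas=[
    {"x": -0.01,"y": -0.35,"z": 0,"rx": 0,"ry": 0,"rz": -0.11},
    {"x": -0.023,"y": -0.702,"z": 0,"rx": 0,"ry": 0,"rz": -0.222},
  ],
)

```text
time_s: 29.92
tcp_pos: [508.5, 114.2, 123.9]
tool_rot: [0.499, -0.499, 0.501, -0.501]
ft_force: [-0.1, -0.2, -0.6]
gripper_width: 56.6
```

>>> step_arm(
  deltas=[
    {"x": -0.01,"y": -0.35,"z": 0,"rx": 0,"ry": 0,"rz": -0.11},
    {"x": -0.022,"y": -0.702,"z": 0,"rx": 0,"ry": 0,"rz": -0.222},
    {"x": -0.022,"y": -0.702,"z": 0,"rx": 0,"ry": 0,"rz": -0.222},
    {"x": -0.022,"y": -0.702,"z": 0,"rx": 0,"ry": 0,"rz": -0.222},
  ],
)

```text
time_s: 30.42
tcp_pos: [506.6, 45.7, 123.9]
tool_rot: [0.471, -0.471, 0.527, -0.527]
ft_force: [-0.5, 0.4, -0.4]
gripper_width: 56.2
```

>>> step_arm(
  deltas=[
    {"x": 0,"y": 0,"z": -0.3,"rx": 0,"ry": 0,"rz": 0},
    {"x": 0,"y": 0,"z": -0.55,"rx": 0,"ry": 0,"rz": 0},
    {"x": 0,"y": 0,"z": -0.8,"rx": 0,"ry": 0,"rz": 0},
    {"x": 0,"y": 0,"z": -1.0,"rx": 0,"ry": 0,"rz": 0},
    {"x": 0,"y": 0,"z": -1.0,"rx": 0,"ry": 0,"rz": 0},
    {"x": 0,"y": 0,"z": -1.0,"rx": 0,"ry": 0,"rz": 0},
  ],
)

```text
time_s: 31.18
tcp_pos: [507.0, 45.9, 24.5]
tool_rot: [-0.471, 0.471, -0.527, 0.527]
ft_force: [0.5, -0.4, -0.6]
gripper_width: 56.1
```

>>> step_arm(
  deltas=[
    {"x": 0,"y": 0,"z": 0,"rx": 0,"ry": 0,"rz": 0},
    {"x": 0,"y": 0,"z": 0,"rx": 0,"ry": 0,"rz": 0},
    {"x": 0,"y": 0,"z": 0,"rx": 0,"ry": 0,"rz": 0},
    {"x": 0,"y": 0,"z": 0,"rx": 0,"ry": 0,"rz": 0},
    {"x": 0,"y": 0,"z": 0,"rx": 0,"ry": 0,"rz": 0},
    {"x": 0,"y": 0,"z": 0,"rx": 0,"ry": 0,"rz": 0},
    {"x": 0,"y": 0,"z": 0,"rx": 0,"ry": 0,"rz": 0},
  ],
  fingers=1,
  newtons=40,
)

```text
time_s: 32.05
tcp_pos: [506.7, 45.1, 23.8]
tool_rot: [-0.471, 0.471, -0.527, 0.527]
ft_force: [-0.2, 0.1, 0.8]
gripper_width: 7.7
```

>>> step_arm(
  deltas=[
    {"x": 0,"y": 0,"z": 0.3,"rx": 0,"ry": 0,"rz": 0},
    {"x": 0,"y": 0,"z": 0.7,"rx": 0,"ry": 0,"rz": 0},
    {"x": 0,"y": 0,"z": 1.0,"rx": 0,"ry": 0,"rz": 0},
    {"x": 0,"y": 0,"z": 1.0,"rx": 0,"ry": 0,"rz": 0},
  ],
)

```text
time_s: 32.55
tcp_pos: [507.7, 45.2, 125.5]
tool_rot: [-0.472, 0.47, -0.527, 0.528]
ft_force: [0.3, 0.7, -0.6]
gripper_width: 7.4
```

>>> step_arm(
  deltas=[
    {"x": 0.14,"y": 0.38,"z": 0,"rx": 0,"ry": 0,"rz": 0.11},
    {"x": 0.283,"y": 0.759,"z": 0,"rx": 0,"ry": 0,"rz": 0.22},
  ],
)

```text
time_s: 32.8
tcp_pos: [535.0, 121.5, 122.9]
tool_rot: [0.499, -0.5, 0.501, -0.501]
ft_force: [0.8, -0.8, -1.2]
gripper_width: 7.7
```

>>> step_arm(
  deltas=[
    {"x": 0.14,"y": 0.38,"z": 0,"rx": 0,"ry": 0,"rz": 0.11},
    {"x": 0.283,"y": 0.759,"z": 0,"rx": 0,"ry": 0,"rz": 0.22},
    {"x": 0.283,"y": 0.759,"z": 0,"rx": 0,"ry": 0,"rz": 0.22},
    {"x": 0.283,"y": 0.759,"z": 0,"rx": 0,"ry": 0,"rz": 0.22},
  ],
)

```text
time_s: 33.3
tcp_pos: [562.7, 196.3, 122.6]
tool_rot: [-0.525, 0.526, -0.473, 0.472]
ft_force: [0.0, 0.3, -0.5]
gripper_width: 7.6
```

Run:
```python
from m import *
print(jaw())
f=grab("wrist"); save(f,"w9.png")
```

```text
(array([562.7, 196.3, 122.6]), np.float64(6.1), array([-0.002, -0.001, -1.   ]))
```

View pics/w9.png

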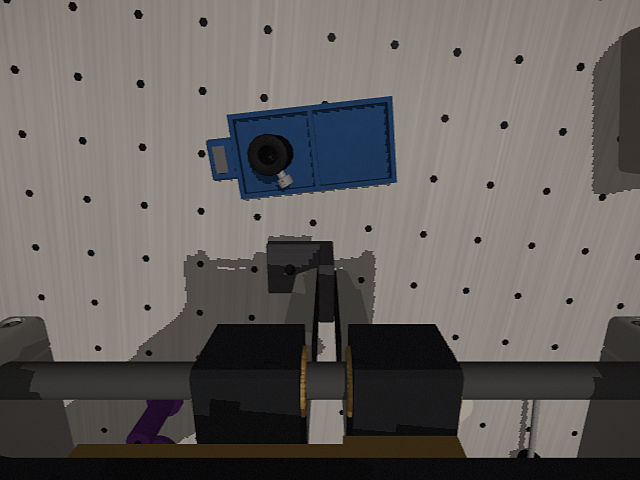

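The view shows the holder standing in the tab pocket at (270,155), and the bracket held level at (300,267) with its foot to the left. Now I place the bracket.

>>> step_arm(
  deltas=[
    {"x": 0.14,"y": 0.38,"z": 0,"rx": 0,"ry": 0,"rz": 0.11},
    {"x": 0.284,"y": 0.758,"z": 0,"rx": 0,"ry": 0,"rz": 0.22},
    {"x": 0.284,"y": 0.758,"z": 0,"rx": 0,"ry": 0,"rz": 0.22},
    {"x": 0.284,"y": 0.758,"z": 0,"rx": 0,"ry": 0,"rz": 0.22},
  ],
)

```text
time_s: 33.85
tcp_pos: [591.6, 271.3, 123.3]
tool_rot: [-0.55, 0.551, -0.443, 0.443]
ft_force: [0.6, -0.5, -0.8]
gripper_width: 7.5
```

>>> step_arm(
  deltas=[
    {"x": 0,"y": 0,"z": -0.4,"rx": 0,"ry": 0,"rz": 0},
    {"x": 0,"y": 0,"z": -0.75,"rx": 0,"ry": 0,"rz": 0},
    {"x": 0,"y": 0,"z": -0.9,"rx": 0,"ry": 0,"rz": 0},
    {"x": 0,"y": 0,"z": -0.945,"rx": 0,"ry": 0,"rz": 0},
    {"x": 0,"y": 0,"z": -0.956,"rx": 0,"ry": 0,"rz": 0},
    {"x": 0,"y": 0,"z": -0.956,"rx": 0,"ry": 0,"rz": 0},
    {"x": 0,"y": 0,"z": -0.956,"rx": 0,"ry": 0,"rz": 0},
  ],
)

```text
time_s: 34.72
tcp_pos: [592.0, 272.9, 28.8]
tool_rot: [0.551, -0.551, 0.443, -0.443]
ft_force: [-0.2, 0.1, -1.7]
gripper_width: 7.8
```

>>> step_arm(
  deltas=[
    {"x": 0,"y": 0,"z": 0,"rx": 0,"ry": 0,"rz": 0},
    {"x": 0,"y": 0,"z": 0,"rx": 0,"ry": 0,"rz": 0},
    {"x": 0,"y": 0,"z": 0,"rx": 0,"ry": 0,"rz": 0},
    {"x": 0,"y": 0,"z": 0,"rx": 0,"ry": 0,"rz": 0},
  ],
  fingers=0.3,
)

```text
time_s: 35.22
tcp_pos: [591.6, 272.7, 28.1]
tool_rot: [-0.551, 0.551, -0.443, 0.443]
ft_force: [0.3, -0.5, -0.9]
gripper_width: 33.2
```

>>> step_arm(
  deltas=[
    {"x": 0,"y": 0,"z": 0.2,"rx": 0,"ry": 0,"rz": 0},
    {"x": 0,"y": 0,"z": 0.6,"rx": 0,"ry": 0,"rz": 0},
    {"x": 0,"y": 0,"z": 1.0,"rx": 0,"ry": 0,"rz": 0},
    {"x": 0,"y": 0,"z": 1.0,"rx": 0,"ry": 0,"rz": 0},
  ],
)

```text
time_s: 35.72
tcp_pos: [593.1, 273.8, 132.7]
tool_rot: [0.553, -0.549, 0.442, -0.444]
ft_force: [0.6, 0.2, 0.3]
gripper_width: 33.0
```

>>> step_arm(
  deltas=[
    {"x": 0,"y": -0.4,"z": 0.3,"rx": 0,"ry": 0,"rz": 0},
    {"x": 0,"y": -0.9,"z": 0.6,"rx": 0,"ry": 0,"rz": 0},
    {"x": 0,"y": -0.9,"z": 0.6,"rx": 0,"ry": 0,"rz": 0},
    {"x": 0,"y": -0.9,"z": 0.6,"rx": 0,"ry": 0,"rz": 0},
  ],
)

```text
time_s: 36.22
tcp_pos: [591.4, 183.1, 188.2]
tool_rot: [0.551, -0.551, 0.443, -0.443]
ft_force: [-0.2, 0.4, -0.9]
gripper_width: 33.0
```

Run:
```python
from m import *
w=grab("wrist"); t=grab("top"); s=grab("scene")
a=cv2.resize(cv2.cvtColor(w["pixels"],cv2.COLOR_RGB2BGR)[0:300,120:520],(400,300))
b=cv2.cvtColor(t["pixels"],cv2.COLOR_RGB2BGR)[240:390,420:570]; b=cv2.resize(b,(400,300) if 0 else (300,300),interpolation=cv2.INTER_CUBIC)
c=cv2.cvtColor(s["pixels"],cv2.COLOR_RGB2BGR)[290:380,80:260]; c=cv2.resize(c,(500,250),interpolation=cv2.INTER_CUBIC)
im=np.zeros((560,720,3),np.uint8); im[:300,:400]=a; im[:300,410:710]=b; im[305:555,:500]=c; cv2.imwrite("pics/fin.png",im)
for f,n in [(w,"w"),(t,"t"),(s,"s")]:
    W=cloud(f)
    for m,c,r,z0,z1,h in [("pillar",(492,-317),20,50,70,60),("lens",(539,-273),26,25,40,32),("mirror",(586,-229),33,20,60,50),("holder",(513,256),20,40,60,49),("bracketplate",(592,273),28,25,60,48),("jar",(690,55),25,38,50,45),("driver",(805,-30),95,8,30,0)]:
        Q=near(W,c,r,z0,z1)
        if len(Q)>30: print(n,m,h,np.percentile(Q[:,2],97).round(1),rect(Q))
```

```text
w holder 49 49.8 (array([513.6, 254.8]), array([32. , 29.3]), 86.1)
w bracketplate 48 48.9 (array([591.4, 272.6]), array([31.4,  8. ]), -76.7)
t pillar 60 61.3 (array([ 492.2, -315. ]), array([21.6, 21.1]), -31.2)
t lens 32 32.8 (array([ 538.9, -272.3]), array([38.7, 38.5]), 18.6)
t mirror 50 50.5 (array([ 586.2, -228. ]), array([40.7, 35.8]), -46.8)
t jar 45 46.1 (array([689.8,  56.3]), array([37.9, 35.8]), 7.0)
t driver 0 25.5 (array([798.6, -24.5]), array([169.3,  25.8]), -78.7)
s pillar 60 62.0 (array([ 492. , -316.3]), array([24. , 21.5]), -19.9)
s lens 32 33.6 (array([ 538.7, -272.6]), array([40.8, 39.1]), -57.2)
s mirror 50 51.6 (array([ 586.6, -229.1]), array([41.8, 36. ]), -48.8)
s holder 49 51.1 (array([514.9, 255.8]), array([29.9, 29.1]), 74.4)
s bracketplate 48 49.6 (array([591.6, 272.6]), array([34.2,  9. ]), -78.9)
s jar 45 46.9 (array([690.5,  54.4]), array([37.3, 36.9]), 52.9)
s driver 0 26.4 (array([801.1, -25.4]), array([171.4,  25.6]), -80.7)
```

View pics/fin.png

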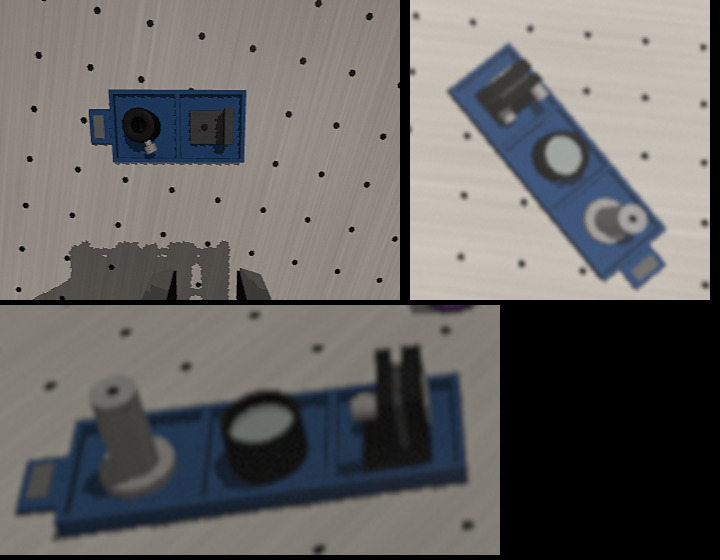

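The final composite shows the pillar next to the tab, the lens in the middle and the mirror in the far pocket of tray3. In tray2 the holder is by the tab and the bracket in the other pocket. All stand flat at the expected heights. Handing in.

```bash
python3 -c "
from h import *
print(telemetry.state()['time_s'],ticket.close_job())"
```

```text
the job is handed in; nothing more can be done
36.375 None
```

Both kits are made up and the job is handed in at about 36 s of the 112 s allowed.

- **Placing:** I placed the parts in the order you named. Three-pocket tray: steel pillar by the tab, lens tube in the middle, mirror mount in the far pocket. Two-pocket tray: post holder by the tab, angle bracket in the other pocket.
- **Last checks:** The final pictures show all five parts upright and let go, each within about 2 mm of its pocket centre. Their top heights are 1–2 mm from those expected on the pocket floor. The jar had moved less than 1 mm. The screwdriver looks unmoved, though I have no exact starting position to compare. The robot was clear of everything.
- **What disagreed:** The first lens grasp closed on nothing, because the wrist camera shows the fingertips about level with the TCP, not 22 mm ahead of it. I gripped lower and the second try held. The lens had not moved.
- **Other slip:** My first two move calls were refused because each row needs all six numbers. Nothing moved then.

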